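# Lay out a bearing unit for assembly

## Task

Lay out the bearing unit on the black mat, ready for assembly: set the flange on the middle of the flat square block with its spigot up, put the bearing ring over the spigot so that it lies flat on the flange, and lay the shaft in the groove of the V-block, centred lengthwise. Stand the hexagon nut flat on the mat midway between the two blocks, and stand the brass bush upright directly behind the nut (away from the robot), midway between the nut's centre and the mat's far edge.

Things in the scene. Friction and masses are not known exactly. Their poses are not given: they have to be found in the camera images.
- mat: Black rubber mat fixed on the bench, 220 (x) by 340 (y) by 4 mm thick. Origin: centre of its underside. Its x axis points away from the robot (within 12 degrees of world x); the far edge is 110 mm along +x. The two blocks stand 115 mm either side of its centre along its y axis (sides vary), so its centre is midway between them. The nut goes there, the bush 55 mm farther along +x.
- bench_block: Flat square steel block fixed on the mat, 80 by 80 by 25 mm high. Origin: centre of its underside, which is on the mat's top; its upper face is 25 mm above the origin.
- v_block: Steel V-block fixed on the mat, 60 by 60 by 40 mm high, turned up to 23 degrees from the mat. Origin: centre of its underside, on the mat's top. A 90 degree V groove, 28 mm wide, 14 mm deep, runs along its x axis across the whole top, its bottom 26 mm above the origin. The 30 mm shaft resting in it has its axis 47.2 mm above the origin, 7 mm above the block's top.
- flange: Loose steel flange, standing spigot up: a round disc 72 mm diameter and 10 mm thick with a solid round spigot, 30 mm diameter and 24 mm tall, on its centre (34 mm high in all, 3 mm chamfer on top). Can be gripped by the spigot. Origin: centre of its underside. 0.26 to 0.46 kg.
- bearing: Loose steel bearing ring lying flat, outer diameter 62, bore 38, height 18 mm (the largest ring; the spigot passes it with 4 mm to spare all round). Origin: centre of its underside. 0.15 to 0.26 kg.
- shaft: Loose round steel shaft lying down, 30 mm diameter, 120 mm long. Origin: its middle, on its axis (15 mm above the bench); its x axis runs along the shaft. It can roll. 0.3 to 0.52 kg.
- nut: Loose steel hexagon nut lying flat, 36 mm across flats, 18 mm high, bore 22 mm. Origin: centre of its underside. Its x axis is square to one pair of flats (the others at 60 degree steps). 0.07 to 0.12 kg.
- bush: Loose plain brass bush (tube) standing upright, outer diameter 36, bore 22, height 32 mm. Origin: centre of its underside. 0.09 to 0.16 kg.
There are look-alikes about, which are no part of the job. What is meant by the bush is not green, and is the larger of those in its own colour.

How it is judged:
By the outcome, as a careful person would: the job done as asked, in the order asked, and still so for the second after the job is handed in, with the robot touching nothing.
It also fails if it takes over 120 s, if anything falls off the work surface, if the arm or the gripper's body presses on something with over 40 N, if the wrist force passes 120 N, or if a joint passes its speed limit or range.

## Robot

A 6-joint arm with a two-finger parallel gripper is mounted at the origin on the work surface. World frame = base frame: x ahead of the robot, y to its left, z up, the work surface at z = 0. Lengths are in m, angles in rad, forces in N, time in s.
With the tool pointing down it reaches from about 0.275 to 0.975 m from the base axis. Payload 8.4 kg.
Tool frame: the origin (TCP) lies midway between the tips of the shut fingers; the grasp point (between the pads) lies 19 mm behind it (bot.hold_point_z is the distance from the TCP to the grasp point, in m); z points along the fingers, y is the line along which they close (so a half turn about z gives the same grasp; the last joint's range is limited). The gripper opens to 92 mm and grips with 3 to 60 N. Pads are 20 mm wide; open, the fingers measure 128 mm over their backs; the gripper's body (75 mm by 189 mm) begins 69 mm behind the grasp point.
Start: joints at [-1.136, 0.353, 1.633, -0, 1.155, -0.002], TCP at [0.264, -0.566, 0.215] pointing down, gripper open.
Joint ranges: [-2.63, 2.63], [-0.92, 2.1], [0.06, 2.66], [-1.3, 4.44], [0, 2.69], [-3.02, 3.02]. Speed limits (rad/s): [2.22, 2.22, 2.79, 3.14, 3.14, 3.14].

## Interface

Orientations are given as a unit quaternion [w, x, y, z].
In Python, from station import bot gives the robot as it stands.
- The arm moves only by the tool play_rows, never from a script. Its argument "targets" is a list of rows, each an object of numbers: "x", "y", "z": the shift along the tool's x, y, z in cm; "roll": the turn about the tool's z in rad; "claw": the opening, from -1 (shut) to 1 (fully open). In form: [{"x": .., "y": .., "z": .., "roll": .., "claw": ..}, ...]. A call has exactly 10 rows; each row shifts and turns the commanded pose from where the row before left it, along the tool's axes as they then stand; what a row does not reach is not made up. A row lasts 1/8 s, in which the tool goes at most 62.5 mm and 10.7 degrees, less where a joint would pass 70% of its speed; a pose out of reach is approached as far as the arm can. A call is refused whole if a number of a shift passes 6.25 or a number of a turn 0.188, either way. A call with a gripper value outside its range is refused whole. The fingers move at their own pace and stop on an object; the grip force is fixed at half the most. Time passes only in rows, so rows that do not move let the fingers close, or fill a call up. It gives the time, the measured TCP pose, the force, the opening and the grip force at its end, in the units of the state.
- bot.sense(): the state, without advancing time (a new reading comes with each control period).
- bot.snapshot(name): name is "scene" or "top" or "wrist"; returns the picture (420x560x3 uint8, red, green, blue); there is no depth.
- bot.calibration(name): a dict with "camera_matrix" (3x3 intrinsics, pixels), "rvec" (rotation vector, rad) and "tvec" (3), from world to camera coordinates, as OpenCV has them; the wrist camera has in their place "mount" (4x4, takes a point from camera to tool coordinates, whose origin is the TCP and whose axes are the flange's). Camera axes: x right, y down, z forward; pixel columns grow to the right and rows downward; lengths in m; the calibration is good to about 2 mm. A picture is of the moment at which its call begins: read the wrist's pose just before it. calibration takes no time and is no camera call.
- bot.hand_in(): hands the job in; it is judged then, once.
The state is a dict: "time": time; "joint_positions": joint angles; "joint_vel": joint speeds; "tau": joint torques, N m; "ee_pos": TCP position; "eef_rot": TCP orientation; "contact_force": force on the tool from outside, world axes, zero at the start; "moment": the same for the moment, N m; "gripper_width": finger opening in m; "finger_force": force on a finger pad.
Only numpy, scipy, OpenCV 4.12 (cv2) and the standard library are available. Lean on these libraries where they do the work, as an engineer would, in place of code of your own. Each camera call takes 0.05 s, during which the arm holds its last target. There are 200 camera calls.

## Working session

There is one attempt and no reset: what is moved stays moved. The work goes in short steps, Python scripts to look and compute and a tool call to move; the robot and the scene stay as the last step left them, time stands still between calls to the robot, and variables do not carry over. Pictures are saved under pics/ and viewed, at most 14 in all, crops included, and the job is handed in when it is done.

Besides the shell and the picture viewer there is one more tool, called after "Call:" as name(argument=value, ...), one argument or row to a line, values as JSON. play_rows: Moves the arm, as the interface text tells. Its arguments: {"type":"object","properties":{"targets":{"type":"array","items":{"type":"object","properties":{"x":{"type":"number"},"y":{"type":"number"},"z":{"type":"number"},"roll":{"type":"number"},"claw":{"type":"number"}}}}},"required":["targets"]}

```bash
mkdir -p pics; ls
python3 - <<'E'
from station import bot
import cv2
s=bot.sense();print(s['time'],s['ee_pos'],s['eef_rot'],s['gripper_width'])
for n in("scene","top"):
    cv2.imwrite(f"pics/{n}0.png",bot.snapshot(n)[:,:,::-1]);print(bot.calibration(n))
print(bot.calibration("wrist"),bot.hold_point_z)
E
```

```text
pics
0.0 [ 0.26418198 -0.56588481  0.21388201] [-6.63688378e-04  9.76246493e-01  2.16661769e-01 -1.51956471e-04] 0.09209588918930066
{'camera_matrix': array([[448.98785865,   0.        , 278.508018  ],
       [  0.        , 448.98785865, 207.70696967],
       [  0.        ,   0.        ,   1.        ]]), 'rvec': array([ 2.06473661,  0.72682106, -0.40653068]), 'tvec': array([-0.38821597, -0.14356386,  1.26457604])}
{'camera_matrix': array([[384.4215073 ,   0.        , 279.49311055],
       [  0.        , 384.4215073 , 212.08213242],
       [  0.        ,   0.        ,   1.        ]]), 'rvec': array([ 2.1810385 , -2.13056477,  0.12679081]), 'tvec': array([-0.00448019,  0.51644885,  0.95682923])}
{'camera_matrix': array([[298.11344724,   0.        , 282.51727958],
       [  0.        , 298.11344724, 204.35330975],
       [  0.        ,   0.        ,   1.        ]]), 'mount': array([[-5.61319394e-04, -9.58653220e-01, -2.84576334e-01,
         8.10807080e-02],
       [ 9.99999693e-01, -6.93487274e-04,  3.63679527e-04,
         5.72119393e-05],
       [-5.45992615e-04, -2.84576042e-01,  9.58653315e-01,
        -1.70673958e-01],
       [ 0.00000000e+00,  0.00000000e+00,  0.00000000e+00,
         1.00000000e+00]])} 0.0187
```

View pics/scene0.png

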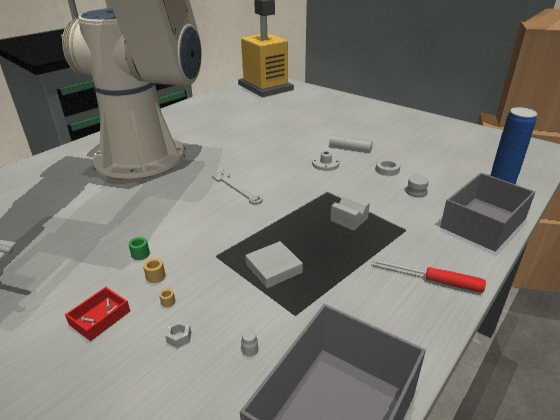

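View pics/top0.png

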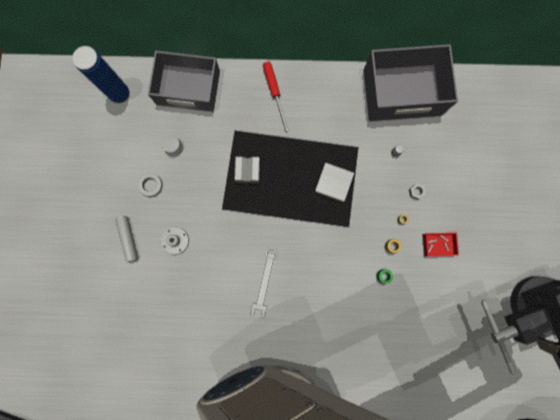

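```bash
cat > h.py <<'E'
import numpy as np, cv2
from station import bot
from scipy.spatial.transform import Rotation as Rn
def cam(n,s=None):
    c=bot.calibration(n);K=c['camera_matrix']
    if n=='wrist':
        s=s or bot.sense();q=s['eef_rot'];R=Rn.from_quat([*q[1:],q[0]]).as_matrix()
        M=c['mount'];return K,R@M[:3,:3],R@M[:3,3]+s['ee_pos']
    R=cv2.Rodrigues(c['rvec'])[0];return K,R.T,-R.T@c['tvec']
def px2w(C,u,v,z):
    K,R,o=C;d=R@np.linalg.solve(K,[u,v,1.]);return o+d*(z-o[2])/d[2]
def w2px(C,p):
    K,R,o=C;a=K@(R.T@(np.asarray(p)-o));return a[:2]/a[2]
def yaw(s):
    q=s['eef_rot'];R=Rn.from_quat([*q[1:],q[0]]).as_matrix();return np.arctan2(R[1,0],R[0,0]),R
def go(p,yw=None,s=None):
    """print tool-frame shift (cm) before roll & roll (rad) to put TCP at p with tool-x azimuth yw"""
    s=s or bot.sense();y,R=yaw(s);d=R.T@(np.asarray(p)-s['ee_pos'])*100
    r=0
    if yw is not None: r=-(yw-y); r=(r+np.pi/2)%np.pi-np.pi/2
    print('shift cm',d.round(2),'roll',round(r,3),'q6',round(s['joint_positions'][5],2),'tcp',s['ee_pos'].round(4),'yaw',round(y,3),'t',s['time'],'w',round(s['gripper_width'],4))
def wsnap(name,crop=None,scale=1,view=True):
    s=bot.sense();im=bot.snapshot('wrist')[:,:,::-1].copy();cv2.imwrite(f'pics/{name}.png',im)
    np.save(f'pics/{name}.npy',np.array([*s['ee_pos'],*s['eef_rot']]));return s,im
def wcam(name):
    a=np.load(f'pics/{name}.npy');return cam('wrist',dict(ee_pos=a[:3],eef_rot=a[3:]))
E
python3 - <<'E'
from h import *
C=cam('top');print(C[2])
for n,u,v,z in [('vb',247,169,.044),('bb',335,182,.029),('flange',174,241,.01),('bear',151,185,.018),('shaft',126,239,.03),('nut',417,191,.018),('bush',393,246,.032),('m1',234,131,.004),('m2',358,147,.004),('m3',350,226,.004),('m4',222,210,.004),('can',86,56,.2)]: print(n,px2w(C,u,v,z).round(3))
im=cv2.imread('pics/top0.png')
cv2.imwrite('pics/c1.png',cv2.resize(im[120:270,105:365],None,fx=3,fy=3,interpolation=2))
y,R=yaw(bot.sense());print(y)
go([.45,-.2,.4],0)
E
```

```text
[0.39580643 0.00135659 1.01271767]
vb [0.625 0.094 0.044]
bb [ 0.599 -0.135  0.029]
flange [0.437 0.281 0.01 ]
bear [0.582 0.348 0.018]
shaft [0.438 0.398 0.03 ]
nut [ 0.582 -0.351  0.018]
bush [ 0.436 -0.283  0.032]
m1 [0.739 0.137 0.004]
m2 [ 0.702 -0.2    0.004]
m3 [ 0.487 -0.178  0.004]
m4 [0.522 0.16  0.004]
can [0.839 0.449 0.2  ]
0.43681315969818574
shift cm [ 32.31 -25.32 -18.57] roll 0.437 q6 -0.0 tcp [ 0.2642 -0.5659  0.2139] yaw 0.437 t 0.1 w 0.0916
```

View pics/c1.png

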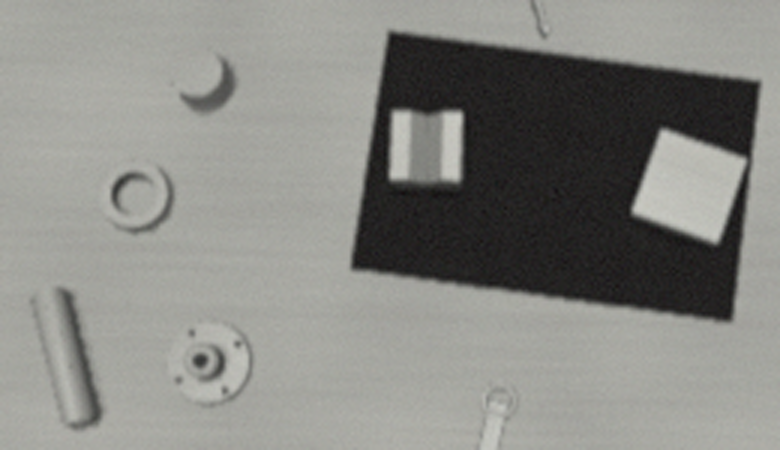

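Call:
play_rows(
  targets=[
    {"x":2.5,"y":-1.5,"z":-1,"roll":0,"claw":1},
    {"x":5,"y":-3.2,"z":-1,"roll":0,"claw":1},
    {"x":5,"y":-3.2,"z":-1,"roll":0,"claw":1},
    {"x":5,"y":-3.2,"z":-1,"roll":0,"claw":1},
    {"x":5,"y":-3.2,"z":-1,"roll":0,"claw":1},
    {"x":5,"y":-3.2,"z":-1,"roll":0,"claw":1},
    {"x":5,"y":-3.2,"z":-1,"roll":0,"claw":1},
    {"x":5,"y":-3.2,"z":-1,"roll":0,"claw":1},
    {"x":5,"y":-3.2,"z":0,"roll":0,"claw":1},
    {"x":5,"y":-3.2,"z":0,"roll":0,"claw":1},
  ],
)

```text
time: 1.35
ee_pos: [0.5673, -0.089, 0.2946]
eef_rot: [0.0, 0.976, 0.217, 0.0]
contact_force: [0.5, -1.0, 0.0]
gripper_width: 0.0916
finger_force: 0.0
```

Call:
play_rows(
  targets=[
    {"x":4,"y":-2.5,"z":0,"roll":0,"claw":1},
    {"x":2,"y":-1,"z":0,"roll":0,"claw":1},
    {"x":0,"y":0,"z":0,"roll":0.15,"claw":1},
    {"x":0,"y":0,"z":0,"roll":0.15,"claw":1},
    {"x":0,"y":0,"z":0,"roll":0.13,"claw":1},
    {"x":0,"y":0,"z":0,"roll":0,"claw":1},
    {"x":0,"y":0,"z":0,"roll":0,"claw":1},
    {"x":0,"y":0,"z":0,"roll":0,"claw":1},
    {"x":0,"y":0,"z":0,"roll":0,"claw":1},
    {"x":0,"y":0,"z":0,"roll":0,"claw":1},
  ],
)

```text
time: 2.6
ee_pos: [0.6062, -0.0338, 0.2946]
eef_rot: [0.0, 1.0, 0.004, 0.0]
contact_force: [0.1, 0.1, -0.0]
gripper_width: 0.0921
finger_force: 0.0
```

Run:
```python
from h import *
s,im=wsnap('w1');print(s['ee_pos'],yaw(s)[0],s['time'])
```

```text
[ 0.60617364 -0.03375238  0.29460156] 0.007199499822252315 2.6
```

View pics/w1.png

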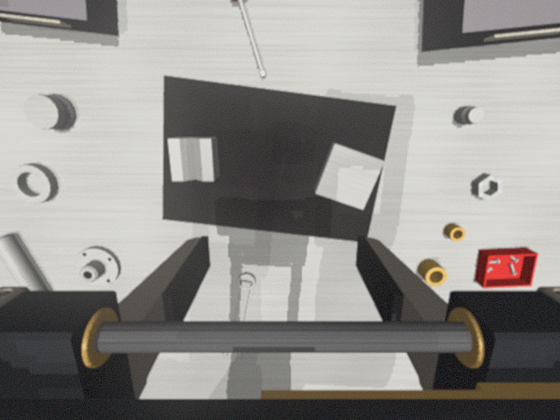

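Run:
```python
from h import *
im=cv2.imread('pics/w1.png')
cv2.imwrite('pics/c2.png',cv2.resize(im[65:250,150:405],None,fx=3,fy=3,interpolation=2))
```

```text
(no output)
```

View pics/c2.png

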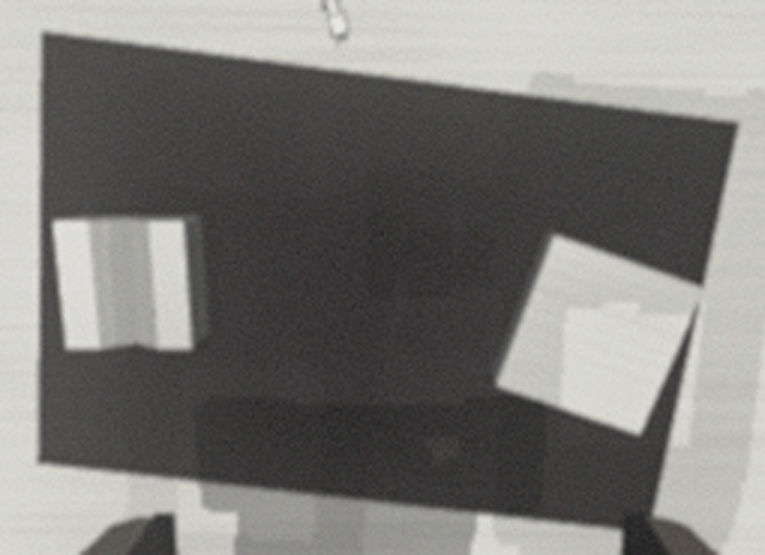

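```bash
cat > fit.py <<'E'
from h import *
from scipy.optimize import least_squares
def fit(C,pts,model,z):
    P=np.array([px2w(C,u,v,z)[:2] for u,v in pts]);M=np.array(model)
    f=lambda q:(P-(M@np.array([[np.cos(q[2]),np.sin(q[2])],[-np.sin(q[2]),np.cos(q[2])]])+q[:2])).ravel()
    r=least_squares(f,[*P.mean(0),0]);return r.x.round(4),np.degrees(r.x[2]).round(2),(f(r.x)*1000).round(1)
def unc(pts,ox,oy,k=3): return [((x+.5)/k-.5+ox,(y+.5)/k-.5+oy) for x,y in pts]
E
python3 - <<'E'
from fit import *
q=lambda a,b:[(a,b),(a,-b),(-a,-b),(-a,b)]
T=lambda p:unc(p,105,120); W=lambda p:unc(p,150,65)
for C,U,m,v,b in [(wcam('w1'),W,[(43,33),(737,123),(652,522),(39,462)],[(53,220),(185,217),(193,349),(66,349)],[(553,234),(703,287),(640,436),(496,385)]),
 (cam('top'),T,[(389,32),(760,82),(732,321),(352,268)],[(391,109),(463,109),(463,184),(388,184)],[(663,127),(747,158),(719,245),(630,213)])]:
  print('mat',fit(C,U(m),q(.11,.17),.004));print('v',fit(C,U(v),q(.03,.03),.044));print('b',fit(C,U(b),q(.04,.04),.029))
C=wcam('w1')
for n,u,v,z in [('flange disc',101,264,.01),('bear',36,182,.018),('nut',487,186,.018),('bush',432,267,.032)]: print(n,px2w(C,u,v,z).round(3))
E
```

```text
mat (array([ 0.6151, -0.019 , -0.108 ]), np.float64(-6.19), array([-1.5, -1.4, -3.3,  0.9,  4.1,  0.5,  0.6,  0. ]))
v (array([0.6272, 0.0954, 0.0089]), np.float64(0.51), array([ 0. ,  0.2,  1.2, -0.7, -0.7, -0.2, -0.6,  0.7]))
b (array([ 0.6006, -0.1326, -0.3219]), np.float64(-18.45), array([-0.4, -0.2,  0.1,  1.1, -0.4,  0.2,  0.7, -1. ]))
mat (array([ 0.613 , -0.0197, -0.1152]), np.float64(-6.6), array([-1.2, -0.8, -1.2,  1.5,  1.2,  1. ,  1.2, -1.6]))
v (array([0.6261, 0.0945, 0.0185]), np.float64(1.06), array([ 2.8,  1. ,  3. , -1.1, -2.7, -2. , -3.1,  2.2]))
b (array([ 0.6002, -0.1338, -0.3298]), np.float64(-18.89), array([ 0.7, -1.2,  0.6,  1.2, -0.8, -0.6, -0.5,  0.7]))
flange disc [0.445 0.272 0.01 ]
bear [0.588 0.343 0.018]
nut [ 0.586 -0.348  0.018]
bush [ 0.455 -0.277  0.032]
```

Call:
play_rows(
  targets=[
    {"x":-1.5,"y":-3,"z":0,"roll":0,"claw":1},
    {"x":-2,"y":-4,"z":0,"roll":0,"claw":1},
    {"x":-2,"y":-4.2,"z":0.5,"roll":0,"claw":1},
    {"x":-2,"y":-4.2,"z":1,"roll":0,"claw":1},
    {"x":-2,"y":-4.2,"z":1,"roll":0,"claw":1},
    {"x":-2,"y":-4.2,"z":1,"roll":0,"claw":1},
    {"x":-2,"y":-4.2,"z":1,"roll":0,"claw":1},
    {"x":-2,"y":-4.2,"z":1,"roll":0,"claw":1},
    {"x":-2,"y":-4.2,"z":1,"roll":0,"claw":1},
    {"x":-1,"y":-0.2,"z":0.5,"roll":0,"claw":1},
  ],
)

```text
time: 3.9
ee_pos: [0.4175, 0.333, 0.2241]
eef_rot: [-0.0, 1.0, 0.005, -0.0]
contact_force: [0.4, -0.9, 0.4]
gripper_width: 0.0918
finger_force: 0.0
```

Run:
```python
from h import *
s,im=wsnap('w2');print(s['ee_pos'],yaw(s)[0],s['time'],s['joint_vel'].max())
```

```text
[0.41749448 0.33298434 0.22405238] 0.00989302095278298 3.9 0.17218044465231636
```

View pics/w2.png

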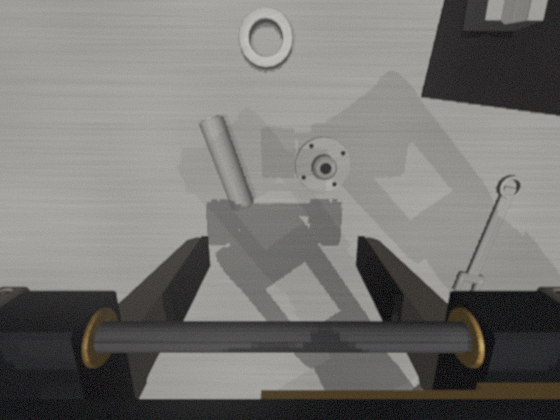

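Run:
```python
from h import *
im=cv2.imread('pics/w2.png')
cv2.imwrite('pics/c3.png',cv2.resize(im[0:220,180:380],None,fx=2.7,fy=2.7,interpolation=2))
```

```text
(no output)
```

View pics/c3.png

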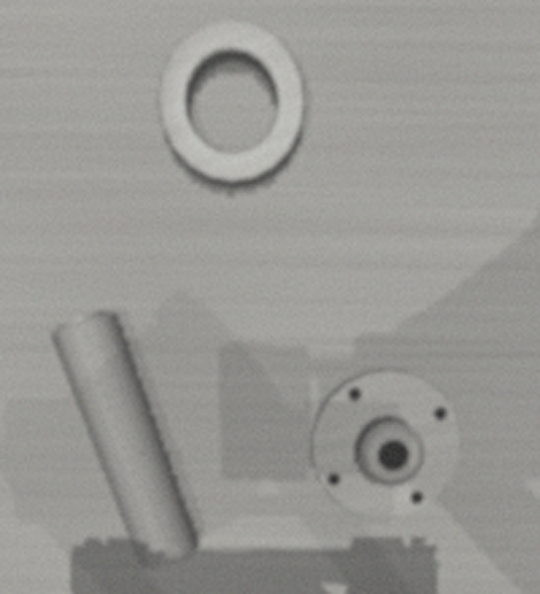

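Run:
```python
from fit import *
C=wcam('w2');T=cam('top')
f=lambda x,y,z:px2w(C,*unc([(x,y)],180,0,2.7)[0],z).round(4)[:2]
print('fl',f(386,444,.01),f(386.5,445.8,.01),'spig',f(393,455,.034),'bear',f(232,101,.018))
g=lambda x,y,z:px2w(T,*unc([(x,y)],105,120)[0],z).round(4)[:2]
print('top fl',g(210,363,.01),'spig',g(200,360,.034),'bear',g(137,196,.018))
a,b=f(85,322,.015),f(168,548,.015);print('shaft',a,b,(a+b)/2,np.degrees(np.arctan2(*(a-b)[::-1])),np.linalg.norm(a-b))
for x,y in [(52,333),(118,313),(140,553),(197,543)]: print(f(x,y,.015))
print('top',g(55,290,.022),g(80,420,.022))
fl=f(386,444,.01)
for yw in(0.,):
  go([*fl,.06],yw)
```

```text
fl [0.4391 0.2813] [0.4383 0.281 ] spig [0.4379 0.2812] bear [0.5837 0.3537]
top fl [0.4377 0.2792] spig [0.439  0.2811] bear [0.582  0.3494]
shaft [0.4941 0.4211] [0.3877 0.3866] [0.4409  0.40385] 17.965189033660113 0.1118535202843433
[0.4891 0.4364]
[0.4982 0.406 ]
[0.385  0.4005]
[0.3904 0.3723]
top [0.4971 0.4137] [0.386  0.3841]
shift cm [ 2.24  5.02 16.35] roll 0.009 q6 2.23 tcp [0.4165 0.3315 0.2235] yaw 0.009 t 3.95 w 0.092
```

Call:
play_rows(
  targets=[
    {"x":1.1,"y":2.5,"z":2,"roll":0,"claw":1},
    {"x":1.1,"y":2.5,"z":4,"roll":0,"claw":1},
    {"x":0,"y":0,"z":5,"roll":0,"claw":1},
    {"x":0,"y":0,"z":4,"roll":0,"claw":1},
    {"x":0,"y":0,"z":2.5,"roll":0,"claw":1},
    {"x":0,"y":0,"z":1.5,"roll":0,"claw":1},
    {"x":0,"y":0,"z":0,"roll":0,"claw":1},
    {"x":0,"y":0,"z":0,"roll":0,"claw":1},
    {"x":0,"y":0,"z":0,"roll":0,"claw":1},
    {"x":0,"y":0,"z":0,"roll":0,"claw":1},
  ],
)

```text
time: 5.2
ee_pos: [0.4414, 0.2815, 0.0353]
eef_rot: [-0.0, 1.0, 0.003, 0.001]
contact_force: [-0.1, -0.3, 0.8]
gripper_width: 0.0918
finger_force: 0.0
```

Run:
```python
from h import *
go([.4386,.2812,.0138],0);s,im=wsnap('w3')
cv2.imwrite('pics/c4.png',cv2.resize(im[190:400,130:430],None,fx=2.4,fy=2.4,interpolation=2))
```

```text
shift cm [-0.29  0.03  2.15] roll 0.007 q6 2.13 tcp [0.4414 0.2815 0.0353] yaw 0.007 t 5.2 w 0.0918
```

View pics/w3.png

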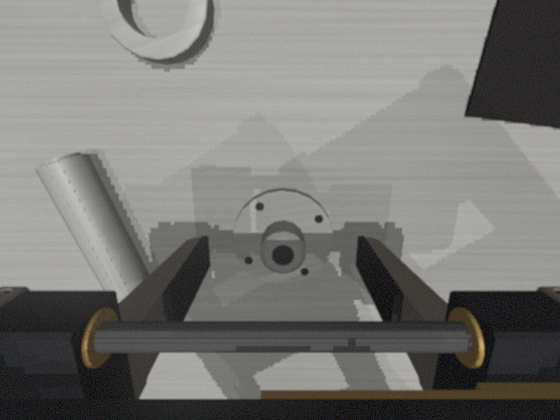

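Call:
play_rows(
  targets=[
    {"x":-0.2,"y":0,"z":1,"roll":0,"claw":1},
    {"x":0,"y":0,"z":0.7,"roll":0,"claw":1},
    {"x":0,"y":0,"z":0.4,"roll":0,"claw":1},
    {"x":0,"y":0,"z":0,"roll":0,"claw":1},
    {"x":0,"y":0,"z":0,"roll":0,"claw":-1},
    {"x":0,"y":0,"z":0,"roll":0,"claw":-1},
    {"x":0,"y":0,"z":0,"roll":0,"claw":-1},
    {"x":0,"y":0,"z":0,"roll":0,"claw":-1},
    {"x":0,"y":0,"z":0,"roll":0,"claw":-1},
    {"x":0,"y":0,"z":0,"roll":0,"claw":-1},
  ],
)

```text
time: 6.5
ee_pos: [0.439, 0.2812, 0.0136]
eef_rot: [-0.0, 1.0, 0.003, 0.0]
contact_force: [-1.7, -0.5, 0.8]
gripper_width: 0.0339
finger_force: 0.0
```

Run:
```python
from h import *
C=wcam('w3');print(px2w(C,283,255,.034));
h=np.mean([px2w(C,u,v,.01) for u,v in[(260,207),(319,219),(305,272),(249,261)]],0);print(h)
go([.6004,-.1330,.2])
```

```text
[0.43800448 0.28124306 0.034     ]
[0.43755539 0.28103297 0.01      ]
shift cm [ 15.86  41.52 -18.64] roll 0 q6 2.13 tcp [0.439  0.2812 0.0136] yaw 0.007 t 6.5 w 0.0339
```

Call:
play_rows(
  targets=[
    {"x":0,"y":0,"z":0,"roll":0,"claw":-1},
    {"x":0,"y":0,"z":0,"roll":0,"claw":-1},
    {"x":0,"y":0,"z":-0.5,"roll":0,"claw":-1},
    {"x":0,"y":0,"z":-1.5,"roll":0,"claw":-1},
    {"x":0,"y":0,"z":-3,"roll":0,"claw":-1},
    {"x":0,"y":0,"z":-4,"roll":0,"claw":-1},
    {"x":0,"y":0,"z":-3,"roll":0,"claw":-1},
    {"x":0,"y":0,"z":-1.5,"roll":0,"claw":-1},
    {"x":0,"y":0,"z":-0.5,"roll":0,"claw":-1},
    {"x":0,"y":0,"z":0,"roll":0,"claw":-1},
  ],
)

```text
time: 7.75
ee_pos: [0.4387, 0.2809, 0.1531]
eef_rot: [0.0, 1.0, 0.003, -0.0]
contact_force: [0.4, -0.4, -5.1]
gripper_width: 0.0294
finger_force: 30.0
```

Call:
play_rows(
  targets=[
    {"x":0.8,"y":2.1,"z":0,"roll":0,"claw":-1},
    {"x":1.7,"y":4.4,"z":0,"roll":0,"claw":-1},
    {"x":1.9,"y":5,"z":0,"roll":0,"claw":-1},
    {"x":1.9,"y":5,"z":0,"roll":0,"claw":-1},
    {"x":1.9,"y":5,"z":0,"roll":0,"claw":-1},
    {"x":1.9,"y":5,"z":0,"roll":0,"claw":-1},
    {"x":1.9,"y":5,"z":0,"roll":0,"claw":-1},
    {"x":1.9,"y":5,"z":0,"roll":0,"claw":-1},
    {"x":1.4,"y":3.5,"z":0,"roll":0,"claw":-1},
    {"x":0.6,"y":1.5,"z":0,"roll":0,"claw":-1},
  ],
)

```text
time: 9.0
ee_pos: [0.6006, -0.1345, 0.1519]
eef_rot: [-0.0, 1.0, 0.002, -0.001]
contact_force: [0.6, 0.3, -4.2]
gripper_width: 0.0291
finger_force: 30.0
```

Run:
```python
from h import *
go([.6016,-.1330,.0431])
s=bot.sense();print(s['finger_force'],s['joint_vel'].round(2))
```

```text
shift cm [ 0.13 -0.15 10.88] roll 0 q6 1.34 tcp [ 0.6006 -0.1345  0.1519] yaw 0.005 t 9.0 w 0.0291
29.99903115676716 [-0.15  0.09 -0.14  0.01  0.07 -0.16]
```

Call:
play_rows(
  targets=[
    {"x":0,"y":0,"z":1,"roll":0,"claw":-1},
    {"x":0,"y":0,"z":2,"roll":0,"claw":-1},
    {"x":0,"y":0,"z":2.5,"roll":0,"claw":-1},
    {"x":0,"y":0,"z":2,"roll":0,"claw":-1},
    {"x":0,"y":0,"z":1.2,"roll":0,"claw":-1},
    {"x":0,"y":0,"z":0.5,"roll":0,"claw":-1},
    {"x":0,"y":0,"z":0,"roll":0,"claw":-1},
    {"x":0,"y":0,"z":0,"roll":0,"claw":-1},
    {"x":0,"y":0,"z":0,"roll":0,"claw":-1},
    {"x":0,"y":0,"z":0,"roll":0,"claw":-1},
  ],
)

```text
time: 10.25
ee_pos: [0.601, -0.1329, 0.062]
eef_rot: [0.0, 1.0, 0.003, 0.0]
contact_force: [0.1, -0.2, -4.5]
gripper_width: 0.0292
finger_force: 30.0
```

Run:
```python
from h import *
go([.6016,-.1330,.0431])
s,im=wsnap('w4')
C=wcam('w4');
cv2.imwrite('pics/c4.png',cv2.resize(im[150:300,160:420],None,fx=3,fy=3,interpolation=2))
```

```text
shift cm [0.05 0.01 1.89] roll 0 q6 1.34 tcp [ 0.601  -0.1329  0.062 ] yaw 0.007 t 10.25 w 0.0292
```

View pics/c4.png

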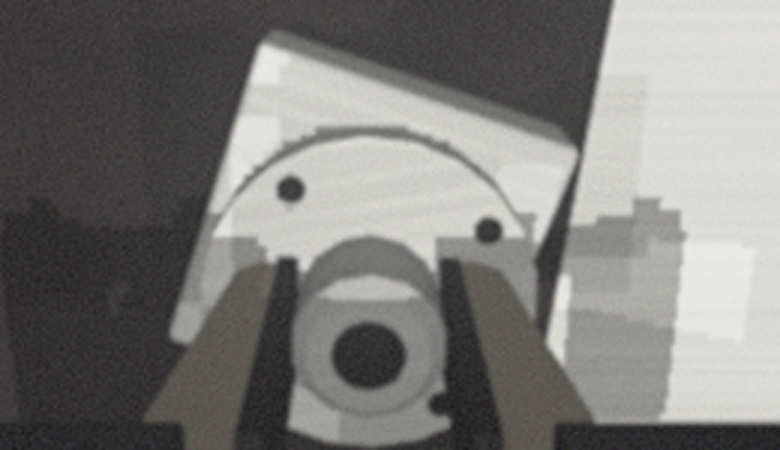

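Run:
```python
from fit import *
C=wcam('w4')
P=[px2w(C,u,v,.029)[:2] for u,v in unc([(265,40),(580,150),(170,335)],160,150)]
print(P,np.linalg.norm(P[0]-P[1]),np.linalg.norm(P[0]-P[2]),'centre',(P[1]+P[2])/2)
```

```text
[array([ 0.65109035, -0.10885363]), array([ 0.62547462, -0.18264135]), array([ 0.57653465, -0.08294702])] 0.07810757681256356 0.07892848324550047 centre [ 0.60100463 -0.13279419]
```

Call:
play_rows(
  targets=[
    {"x":0.1,"y":0,"z":0.7,"roll":0,"claw":-1},
    {"x":0,"y":0,"z":0.6,"roll":0,"claw":-1},
    {"x":0,"y":0,"z":0.4,"roll":0,"claw":-1},
    {"x":0,"y":0,"z":0.2,"roll":0,"claw":-1},
    {"x":0,"y":0,"z":0,"roll":0,"claw":-1},
    {"x":0,"y":0,"z":0,"roll":0,"claw":-1},
    {"x":0,"y":0,"z":0,"roll":0,"claw":0.2},
    {"x":0,"y":0,"z":0,"roll":0,"claw":0.2},
    {"x":0,"y":0,"z":0,"roll":0,"claw":0.2},
    {"x":0,"y":0,"z":0,"roll":0,"claw":0.2},
  ],
)

```text
time: 11.55
ee_pos: [0.602, -0.1328, 0.0427]
eef_rot: [0.0, 1.0, 0.003, 0.0]
contact_force: [-0.3, -0.3, -0.5]
gripper_width: 0.055
finger_force: 0.0
```

Call:
play_rows(
  targets=[
    {"x":0,"y":0,"z":0,"roll":0,"claw":0.2},
    {"x":0,"y":0,"z":-1,"roll":0,"claw":0.2},
    {"x":0,"y":0,"z":-3,"roll":0,"claw":1},
    {"x":0,"y":0,"z":-5,"roll":0,"claw":1},
    {"x":0,"y":-3,"z":-3,"roll":0,"claw":1},
    {"x":0,"y":-5.5,"z":0,"roll":0,"claw":1},
    {"x":0,"y":-5.5,"z":0,"roll":0,"claw":1},
    {"x":0,"y":-5.5,"z":0,"roll":0,"claw":1},
    {"x":0,"y":-5.5,"z":0,"roll":0,"claw":1},
    {"x":0,"y":-5,"z":0,"roll":0,"claw":1},
  ],
)

```text
time: 12.8
ee_pos: [0.5998, 0.1692, 0.1635]
eef_rot: [-0.0, 1.0, 0.004, 0.0]
contact_force: [0.4, 0.2, -0.3]
gripper_width: 0.0919
finger_force: 0.0
```

Run:
```python
from h import *
s,im=wsnap('w5');go([.583,.3515,.06],0)
```

```text
shift cm [ -1.54 -17.69  10.41] roll 0.008 q6 1.84 tcp [0.5998 0.1744 0.1636] yaw 0.008 t 12.85 w 0.0921
```

Call:
play_rows(
  targets=[
    {"x":-0.5,"y":-4.5,"z":0,"roll":0,"claw":1},
    {"x":-0.5,"y":-5,"z":1,"roll":0,"claw":1},
    {"x":-0.5,"y":-5,"z":2,"roll":0,"claw":1},
    {"x":0,"y":-2.5,"z":3,"roll":0,"claw":1},
    {"x":0,"y":-0.5,"z":2.5,"roll":0,"claw":1},
    {"x":0,"y":0,"z":1,"roll":0,"claw":1},
    {"x":0,"y":0,"z":0,"roll":0,"claw":1},
    {"x":0,"y":0,"z":0,"roll":0,"claw":1},
    {"x":0,"y":0,"z":0,"roll":0,"claw":1},
    {"x":0,"y":0,"z":0,"roll":0,"claw":1},
  ],
)

```text
time: 14.1
ee_pos: [0.584, 0.3421, 0.0683]
eef_rot: [-0.0, 1.0, 0.003, 0.0]
contact_force: [-0.1, 0.1, -0.3]
gripper_width: 0.092
finger_force: 0.0
```

Run:
```python
from h import *
s,im=wsnap('w6');go([.583,.3515,.0035],0)
```

```text
shift cm [-0.09 -0.94  6.47] roll 0.007 q6 2.09 tcp [0.5839 0.3421 0.0681] yaw 0.007 t 14.15 w 0.092
```

View pics/w6.png

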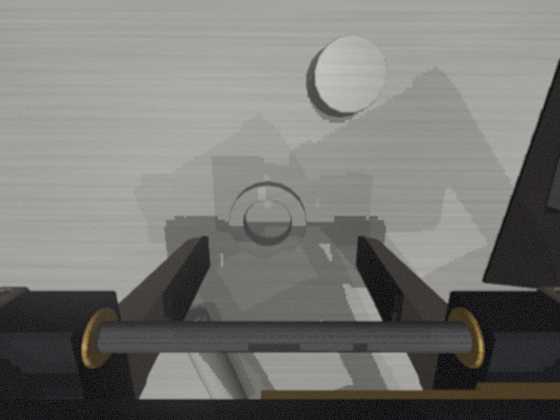

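Run:
```python
from h import *
C=wcam('w6');print([px2w(C,u,v,.018).round(4) for u,v in [(268,222),(244,222),(292,222),(229,222),(307,222),(268,182),(268,200),(268,245)]])
```

```text
[array([0.585 , 0.3536, 0.018 ]), array([0.5849, 0.3725, 0.018 ]), array([0.5851, 0.3347, 0.018 ]), array([0.5848, 0.3843, 0.018 ]), array([0.5852, 0.3229, 0.018 ]), array([0.6171, 0.3534, 0.018 ]), array([0.603 , 0.3535, 0.018 ]), array([0.5653, 0.3538, 0.018 ])]
```

Call:
play_rows(
  targets=[
    {"x":0.1,"y":-1.1,"z":0.5,"roll":0,"claw":1},
    {"x":0,"y":0,"z":1.5,"roll":0,"claw":1},
    {"x":0,"y":0,"z":2,"roll":0,"claw":1},
    {"x":0,"y":0,"z":1.4,"roll":0,"claw":1},
    {"x":0,"y":0,"z":0.7,"roll":0,"claw":1},
    {"x":0,"y":0,"z":0.3,"roll":0,"claw":1},
    {"x":0,"y":0,"z":0,"roll":0,"claw":1},
    {"x":0,"y":0,"z":0,"roll":0,"claw":1},
    {"x":0,"y":0,"z":0,"roll":0,"claw":-1},
    {"x":0,"y":0,"z":0,"roll":0,"claw":-1},
  ],
)

```text
time: 15.4
ee_pos: [0.5847, 0.3532, 0.0039]
eef_rot: [-0.0, 1.0, 0.003, 0.0]
contact_force: [-0.5, 0.1, -0.3]
gripper_width: 0.0737
finger_force: 0.0
```

Call:
play_rows(
  targets=[
    {"x":0,"y":0,"z":0,"roll":0,"claw":-1},
    {"x":0,"y":0,"z":0,"roll":0,"claw":-1},
    {"x":0,"y":0,"z":0,"roll":0,"claw":-1},
    {"x":0,"y":0,"z":0,"roll":0,"claw":-1},
    {"x":0,"y":0,"z":0,"roll":0,"claw":-1},
    {"x":0,"y":0,"z":0,"roll":0,"claw":-1},
    {"x":0,"y":0,"z":0,"roll":0,"claw":-1},
    {"x":0,"y":0,"z":0,"roll":0,"claw":-1},
    {"x":0,"y":0,"z":0,"roll":0,"claw":-1},
    {"x":0,"y":0,"z":0,"roll":0,"claw":-1},
  ],
)

```text
time: 16.65
ee_pos: [0.5846, 0.3533, 0.0037]
eef_rot: [-0.0, 1.0, 0.003, 0.0]
contact_force: [-0.7, 1.0, 3.3]
gripper_width: 0.0598
finger_force: 30.0
```

Call:
play_rows(
  targets=[
    {"x":0,"y":0,"z":-0.5,"roll":0,"claw":-1},
    {"x":0,"y":0,"z":-1.5,"roll":0,"claw":-1},
    {"x":0,"y":0,"z":-3,"roll":0,"claw":-1},
    {"x":0,"y":0,"z":-4,"roll":0,"claw":-1},
    {"x":0,"y":0,"z":-3,"roll":0,"claw":-1},
    {"x":0,"y":0,"z":-1.5,"roll":0,"claw":-1},
    {"x":0,"y":0,"z":-0.5,"roll":0,"claw":-1},
    {"x":0,"y":0,"z":0,"roll":0,"claw":-1},
    {"x":0,"y":0,"z":0,"roll":0,"claw":-1},
    {"x":0,"y":0,"z":0,"roll":0,"claw":-1},
  ],
)

```text
time: 17.9
ee_pos: [0.5841, 0.3529, 0.1425]
eef_rot: [0.0, 1.0, 0.003, -0.001]
contact_force: [-0.3, -0.2, -2.1]
gripper_width: 0.0601
finger_force: 30.0
```

Run:
```python
from h import *
s,im=wsnap('w7');go([.601,-.133,.15],0)
```

```text
shift cm [ 1.35 48.6  -0.7 ] roll 0.007 q6 2.11 tcp [0.5842 0.3529 0.1427] yaw 0.007 t 17.95 w 0.0602
```

View pics/w7.png

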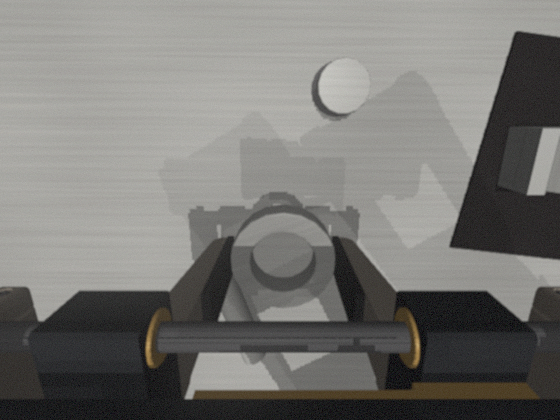

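Call:
play_rows(
  targets=[
    {"x":0,"y":2,"z":0,"roll":0,"claw":-1},
    {"x":0,"y":4.4,"z":0,"roll":0,"claw":-1},
    {"x":0.2,"y":5.5,"z":0,"roll":0,"claw":-1},
    {"x":0.2,"y":5.5,"z":0,"roll":0,"claw":-1},
    {"x":0.2,"y":5.5,"z":0,"roll":0,"claw":-1},
    {"x":0.2,"y":5.5,"z":0,"roll":0,"claw":-1},
    {"x":0.2,"y":5.5,"z":0,"roll":0,"claw":-1},
    {"x":0.2,"y":5.5,"z":0,"roll":0,"claw":-1},
    {"x":0.2,"y":5.5,"z":0,"roll":0,"claw":-1},
    {"x":0,"y":3.5,"z":0,"roll":0,"claw":-1},
  ],
)

```text
time: 19.2
ee_pos: [0.6009, -0.1342, 0.1437]
eef_rot: [0.0, 1.0, 0.003, -0.0]
contact_force: [0.7, -0.2, -2.3]
gripper_width: 0.0599
finger_force: 30.0
```

Call:
play_rows(
  targets=[
    {"x":0,"y":0.2,"z":0,"roll":0,"claw":-1},
    {"x":0,"y":0,"z":1,"roll":0,"claw":-1},
    {"x":0,"y":0,"z":2,"roll":0,"claw":-1},
    {"x":0,"y":0,"z":1.5,"roll":0,"claw":-1},
    {"x":0,"y":0,"z":1,"roll":0,"claw":-1},
    {"x":0,"y":0,"z":0.5,"roll":0,"claw":-1},
    {"x":0,"y":0,"z":0,"roll":0,"claw":-1},
    {"x":0,"y":0,"z":0,"roll":0,"claw":-1},
    {"x":0,"y":0,"z":0,"roll":0,"claw":-1},
    {"x":0,"y":0,"z":0,"roll":0,"claw":-1},
  ],
)

```text
time: 20.45
ee_pos: [0.602, -0.1329, 0.0839]
eef_rot: [0.0, 1.0, 0.003, 0.0]
contact_force: [-0.6, -0.1, -2.3]
gripper_width: 0.06
finger_force: 30.0
```

Run:
```python
from h import *
C=wcam('w7');a=np.load('pics/w7.npy');p=px2w(C,283,255,a[2]+.0142);print('ring off',(p-a[:3]).round(4))
s,im=wsnap('w8');go([.601,-.133,.0428])
cv2.imwrite('pics/c8.png',cv2.resize(im[150:330,160:420],None,fx=3,fy=3,interpolation=2))
```

```text
ring off [ 0.0042 -0.0001  0.0142]
shift cm [-0.1   0.01  4.1 ] roll 0 q6 1.34 tcp [ 0.602  -0.1328  0.0838] yaw 0.007 t 20.5 w 0.0601
```

View pics/c8.png

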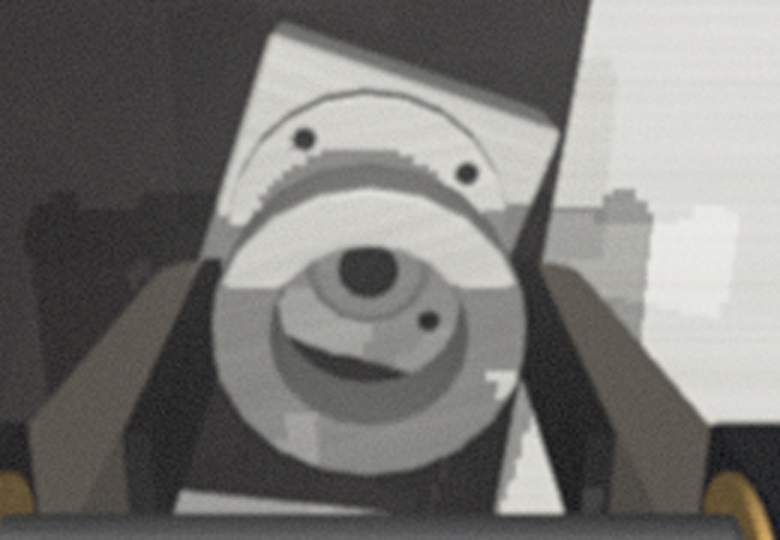

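Run:
```python
from fit import *
C=wcam('w8')
f=lambda x,y,z:px2w(C,*unc([(x,y)],160,150)[0],z).round(4)
for n,x,y,z in[('ring',369,331,.098),('bore',369,334,.098),('ringfar',369,188,.098),('ringnear',369,474,.098),('spig',369,271,.063)]:print(n,f(x,y,z))
h=[f(x,y,.039) for x,y in[(304,139),(467,174),(429,321)]];print(h,(h[0]+h[2])/2)
```

```text
ring [ 0.603  -0.1328  0.098 ]
bore [ 0.6023 -0.1328  0.098 ]
ringfar [ 0.632  -0.1326  0.098 ]
ringnear [ 0.5708 -0.133   0.098 ]
spig [ 0.6004 -0.1329  0.063 ]
[array([ 0.6256, -0.1165,  0.039 ]), array([ 0.6167, -0.1575,  0.039 ]), array([ 0.5758, -0.149 ,  0.039 ])] [ 0.6007  -0.13275  0.039  ]
```

Call:
play_rows(
  targets=[
    {"x":-0.1,"y":0,"z":0.5,"roll":0,"claw":-1},
    {"x":0,"y":0,"z":1,"roll":0,"claw":-1},
    {"x":0,"y":0,"z":1,"roll":0,"claw":-1},
    {"x":0,"y":0,"z":0.8,"roll":0,"claw":-1},
    {"x":0,"y":0,"z":0.5,"roll":0,"claw":-1},
    {"x":0,"y":0,"z":0.25,"roll":0,"claw":-1},
    {"x":0,"y":0,"z":0,"roll":0,"claw":-1},
    {"x":0,"y":0,"z":0,"roll":0,"claw":-1},
    {"x":0,"y":0,"z":0,"roll":0,"claw":-1},
    {"x":0,"y":0,"z":0,"roll":0,"claw":-1},
  ],
)

```text
time: 21.75
ee_pos: [0.6009, -0.1328, 0.0432]
eef_rot: [0.0, 1.0, 0.003, 0.0]
contact_force: [-0.3, 0.4, -2.5]
gripper_width: 0.0599
finger_force: 30.0
```

Lower slightly, release, rise, and head to the shaft.

Call:
play_rows(
  targets=[
    {"x":0,"y":0,"z":0.05,"roll":0,"claw":-1},
    {"x":0,"y":0,"z":0,"roll":0,"claw":-1},
    {"x":0,"y":0,"z":0,"roll":0,"claw":1},
    {"x":0,"y":0,"z":0,"roll":0,"claw":1},
    {"x":0,"y":0,"z":0,"roll":0,"claw":1},
    {"x":0,"y":0,"z":0,"roll":0,"claw":1},
    {"x":0,"y":0,"z":0,"roll":0,"claw":1},
    {"x":0,"y":0,"z":0,"roll":0,"claw":1},
    {"x":0,"y":0,"z":-1,"roll":0,"claw":1},
    {"x":0,"y":0,"z":-2,"roll":0,"claw":1},
  ],
)

```text
time: 23.0
ee_pos: [0.6004, -0.1327, 0.0731]
eef_rot: [-0.0, 1.0, 0.003, -0.001]
contact_force: [0.4, -0.3, -0.3]
gripper_width: 0.092
finger_force: 0.0
```

Call:
play_rows(
  targets=[
    {"x":0,"y":0,"z":-4,"roll":0,"claw":1},
    {"x":0,"y":0,"z":-4,"roll":0,"claw":1},
    {"x":-1,"y":-4,"z":0,"roll":0,"claw":1},
    {"x":-1.8,"y":-5.5,"z":0,"roll":0,"claw":1},
    {"x":-1.8,"y":-5.5,"z":0,"roll":0,"claw":1},
    {"x":-1.8,"y":-5.5,"z":0,"roll":0,"claw":1},
    {"x":-1.8,"y":-5.5,"z":0,"roll":0,"claw":1},
    {"x":-1.8,"y":-5.5,"z":0,"roll":0,"claw":1},
    {"x":-1.8,"y":-5.5,"z":0,"roll":0,"claw":1},
    {"x":-1.8,"y":-5.5,"z":0,"roll":0,"claw":1},
  ],
)

```text
time: 24.25
ee_pos: [0.4616, 0.2933, 0.1544]
eef_rot: [-0.001, 1.0, 0.003, 0.001]
contact_force: [1.3, -0.1, 0.1]
gripper_width: 0.0919
finger_force: 0.0
```

Call:
play_rows(
  targets=[
    {"x":-1,"y":-5,"z":0,"roll":-0.1,"claw":1},
    {"x":0,"y":-3,"z":0,"roll":-0.12,"claw":1},
    {"x":0,"y":0,"z":0,"roll":-0.1,"claw":1},
    {"x":0,"y":0,"z":0,"roll":0,"claw":1},
    {"x":0,"y":0,"z":0,"roll":0,"claw":1},
    {"x":0,"y":0,"z":0,"roll":0,"claw":1},
    {"x":0,"y":0,"z":0,"roll":0,"claw":1},
    {"x":0,"y":0,"z":0,"roll":0,"claw":1},
    {"x":0,"y":0,"z":0,"roll":0,"claw":1},
    {"x":0,"y":0,"z":0,"roll":0,"claw":1},
  ],
)

```text
time: 25.5
ee_pos: [0.4484, 0.371, 0.1525]
eef_rot: [0.0, 0.987, 0.163, -0.0]
contact_force: [0.5, 0.7, -0.4]
gripper_width: 0.092
finger_force: 0.0
```

Run:
```python
from h import *
s,im=wsnap('w9');go([.441,.4025,.0835],.29)
cv2.imwrite('pics/top9.png',bot.snapshot('top')[:,:,::-1])
```

```text
shift cm [ 0.31 -3.22  6.9 ] roll 0.037 q6 1.93 tcp [0.4484 0.371  0.1526] yaw 0.327 t 25.55 w 0.0919
```

View pics/w9.png

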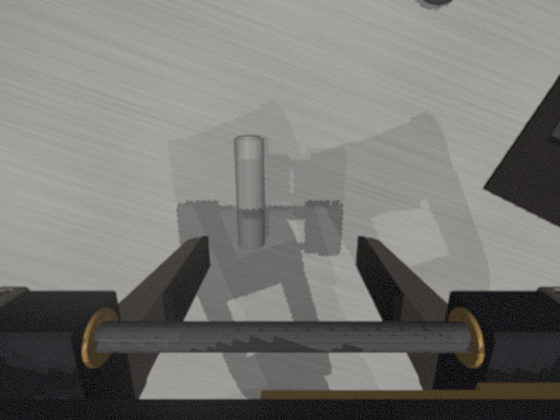

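Run:
```python
from h import *
im=cv2.imread('pics/w9.png',0)
print(im[125:148,249]);print(im[236:256,252]);
for r in(150,180,195,225): print(r,im[r,228:275])
C=wcam('w9')
a=px2w(C,249,137,.03);b=px2w(C,252,248,.03);a0=px2w(C,249.5,160,.022);b0=px2w(C,251.5,230,.022)
print(a,b,np.linalg.norm(a-b),(a+b)/2,np.arctan2(a0[1]-b0[1],a0[0]-b0[0]))
```

```text
[153 152 150 147 148 146 150 150 146 135 113 122 145 145 137 147 153 151
 152 152 152 149 153]
[116 115 109 115 112 114 114 109 116 110 111 110 110 113 117 119 112 111
 103 105]
150 [146 148 150 149 149 147 119 110 114 117 125 135 142 143 146 147 150 156
 156 159 157 156 148 148 147 146 145 141 137 132 130 123 118 106  98  97
 118 130 129 134 144 148 149 144 146 148 147]
180 [143 146 151 151 151 153 140 128 112 112 123 128 132 133 129 129 132 136
 136 140 141 138 135 136 133 132 128 126 127 121 121 117 112 105  98  99
 112 131 131 134 133 131 132 131 133 133 133]
195 [147 149 150 146 152 153 151 142 121 110 117 129 129 131 139 135 131 135
 132 134 139 139 139 133 133 130 132 125 128 123 122 114 114 102  96  93
  99 129 136 135 135 135 136 135 132 134 135]
225 [120 114 120 117 119 118 117 117 112 102  94 100 106 107 106 114 115 113
 117 117 119 119 111 114 115 106 111 105 105 105  98  98  91  89  83  82
  79  96  98 103 102 107 117 113 114 115 113]
[0.49648133 0.42120079 0.03      ] [0.38607452 0.38439325 0.03      ] 0.1163806605475029 [0.44127793 0.40279702 0.03      ] 0.32322319366383867
```

Call:
play_rows(
  targets=[
    {"x":0.3,"y":-1.2,"z":1.5,"roll":0,"claw":1},
    {"x":0,"y":-1.6,"z":3,"roll":0,"claw":1},
    {"x":0,"y":-0.4,"z":3,"roll":0,"claw":1},
    {"x":0,"y":0,"z":3,"roll":0,"claw":1},
    {"x":0,"y":0,"z":2,"roll":0,"claw":1},
    {"x":0,"y":0,"z":1.2,"roll":0,"claw":1},
    {"x":0,"y":0,"z":0.5,"roll":0,"claw":1},
    {"x":0,"y":0,"z":0,"roll":0,"claw":1},
    {"x":0,"y":0,"z":0,"roll":0,"claw":1},
    {"x":0,"y":0,"z":0,"roll":0,"claw":1},
  ],
)

```text
time: 26.85
ee_pos: [0.4414, 0.4026, 0.0113]
eef_rot: [-0.0, 0.987, 0.163, 0.001]
contact_force: [0.3, -0.6, 0.2]
gripper_width: 0.0919
finger_force: 0.0
```

Run:
```python
from h import *
s,im=wsnap('w10');go([.4413,.4028,.010],.323);C=wcam('w10');print(w2px(C,[.4413,.4028,.03]))
for r in (200,220,235): print(im[r,200:360,0][::2])
```

```text
shift cm [ 0.01 -0.02  0.12] roll 0.004 q6 1.98 tcp [0.4413 0.4026 0.0112] yaw 0.327 t 26.9 w 0.092
[282.07489603 265.33232529]
[139 138 135 140 138 136 138 138 136 138 136 137 138 138 139 141 139 138
 141 137 139 134 137 138 135 134 128  93 110 118 124 129 140 145 147 148
 156 154 162 162 155 156 152 148 143 147 143 140 133 126 111 100 112 140
 138 134 134 135 133 133 136 138 139 139 137 136 137 134 133 133 134 135
 133 137 140 132 137 140 135 136]
[134 139 135 136 136 136 138 141 136 139 138 135 134 140 133 136 140 133
 141 134 136 140 140 138 147 154 145  95 102 107 113 119 125 133 132 130
 134 136 141 142 141 139 139 135 131 132 131 126 122 117 107  97 129 140
 140 139 139 136 136 136 134 131 133 133 136 135 139 142 140 141 138 140
 139 137 136 137 131 133 134 134]
[ 95  86  82  79  92  92 106 103  93  96  98 103  93  95  95  98 101  93
  98  93  99 103  91 101 104 118 112  88  97 107 109 118 128 128 132 135
 133 137 142 142 140 137 140 134 131 132 123 122 122 117 103  98  84  88
 103  93  90  90  91  88  91  89  92  91  92  94  89  90  89  89  86  91
  89  92  90  95  94  94  93  84]
```

Call:
play_rows(
  targets=[
    {"x":0,"y":-0.1,"z":0.1,"roll":0,"claw":1},
    {"x":0,"y":0,"z":0,"roll":0,"claw":-1},
    {"x":0,"y":0,"z":0,"roll":0,"claw":-1},
    {"x":0,"y":0,"z":0,"roll":0,"claw":-1},
    {"x":0,"y":0,"z":0,"roll":0,"claw":-1},
    {"x":0,"y":0,"z":0,"roll":0,"claw":-1},
    {"x":0,"y":0,"z":0,"roll":0,"claw":-1},
    {"x":0,"y":0,"z":0,"roll":0,"claw":-1},
    {"x":0,"y":0,"z":0,"roll":0,"claw":-1},
    {"x":0,"y":0,"z":0,"roll":0,"claw":-1},
  ],
)

```text
time: 28.15
ee_pos: [0.4408, 0.4035, 0.0097]
eef_rot: [-0.0, 0.987, 0.163, 0.0]
contact_force: [-0.9, 1.7, -0.2]
gripper_width: 0.0292
finger_force: 30.0
```

Call:
play_rows(
  targets=[
    {"x":0,"y":0,"z":0,"roll":0,"claw":-1},
    {"x":0,"y":0,"z":-0.5,"roll":0,"claw":-1},
    {"x":0,"y":0,"z":-1.5,"roll":0,"claw":-1},
    {"x":0,"y":0,"z":-3,"roll":0,"claw":-1},
    {"x":0,"y":0,"z":-4,"roll":0,"claw":-1},
    {"x":0,"y":0,"z":-3,"roll":0,"claw":-1},
    {"x":0,"y":0,"z":-1.5,"roll":0,"claw":-1},
    {"x":0,"y":0,"z":-0.5,"roll":0,"claw":-1},
    {"x":0,"y":0,"z":0,"roll":0,"claw":-1},
    {"x":0,"y":0,"z":0,"roll":0,"claw":-1},
  ],
)

```text
time: 29.4
ee_pos: [0.4401, 0.4027, 0.1483]
eef_rot: [0.001, 0.987, 0.163, -0.001]
contact_force: [0.5, 0.9, -3.8]
gripper_width: 0.0292
finger_force: 30.0
```

Run:
```python
from h import *
s,im=wsnap('w11');go([.6268,.0951,.15],.014)
C=wcam('w11')
y,R=yaw(s)
# predicted end positions: far end top edge at tool x=+60mm, 10mm.. above tcp
for d in(-.06,.06): print(d,[w2px(C,s['ee_pos']+R@np.array([d,0,z])).round(1) for z in(-.02,-.005,.01)])
print(im[150:260,283,0])
```

```text
shift cm [ 7.8  35.13 -0.15] roll 0.313 q6 1.98 tcp [0.4402 0.4028 0.1484] yaw 0.327 t 29.45 w 0.0291
-0.06 [array([282.5, 353.6]), array([282.5, 336.4]), array([282.5, 321.5])]
0.06 [array([282.4, 159.5]), array([282.4, 155.7]), array([282.4, 152.5])]
[148 147 150 150 145 144 113  89  85  86  97 120 145 154 146 123 133 159
 169 161 164 163 162 164 161 162 163 160 163 165 163 163 160 162 160 160
 161 161 165 162 164 161 165 162 163 164 162 166 165 159 160 164 158 154
 149 145 145 148 143 150 145 143 144 150 144 147 147 143 143 143 144 145
 148 143 147 146 145 148 147 142 146 143 147 148 147 145 146 143 146 143
 148 146 147 141 129 104  95  97  96  99  98  99  98  95  98 100  97  91
  93  98]
```

Call:
play_rows(
  targets=[
    {"x":0.4,"y":1.7,"z":0,"roll":0,"claw":-1},
    {"x":0.85,"y":3.8,"z":0,"roll":0,"claw":-1},
    {"x":1,"y":4.5,"z":0,"roll":0,"claw":-1},
    {"x":1,"y":4.5,"z":0,"roll":0,"claw":-1},
    {"x":1,"y":4.5,"z":0,"roll":0,"claw":-1},
    {"x":1,"y":4.5,"z":0,"roll":0,"claw":-1},
    {"x":1,"y":4.5,"z":0,"roll":0,"claw":-1},
    {"x":0.9,"y":3.8,"z":0,"roll":0,"claw":-1},
    {"x":0.6,"y":2.4,"z":0,"roll":0,"claw":-1},
    {"x":0.2,"y":1,"z":0,"roll":0,"claw":-1},
  ],
)

```text
time: 30.7
ee_pos: [0.6293, 0.0941, 0.1492]
eef_rot: [-0.0, 0.987, 0.162, -0.0]
contact_force: [0.0, -0.5, -4.0]
gripper_width: 0.0294
finger_force: 30.0
```

Call:
play_rows(
  targets=[
    {"x":0,"y":0,"z":0,"roll":0.08,"claw":-1},
    {"x":0,"y":0,"z":0,"roll":0.1,"claw":-1},
    {"x":0,"y":0,"z":0,"roll":0.09,"claw":-1},
    {"x":0,"y":0,"z":0,"roll":0.05,"claw":-1},
    {"x":0,"y":0,"z":1.5,"roll":0,"claw":-1},
    {"x":0,"y":0,"z":2,"roll":0,"claw":-1},
    {"x":0,"y":0,"z":1.5,"roll":0,"claw":-1},
    {"x":0,"y":0,"z":0,"roll":0,"claw":-1},
    {"x":0,"y":0,"z":0,"roll":0,"claw":-1},
    {"x":0,"y":0,"z":0,"roll":0,"claw":-1},
  ],
)

```text
time: 31.95
ee_pos: [0.6295, 0.0955, 0.1002]
eef_rot: [-0.0, 1.0, 0.003, 0.001]
contact_force: [0.1, 0.6, -3.8]
gripper_width: 0.0293
finger_force: 30.0
```

Run:
```python
from h import *
s,im=wsnap('w12');go([.6283,.0951,.0465],.01);C=wcam('w12')
V=np.array([.6268,.0951]);print('vtop corners pred',[w2px(C,[V[0]+a,V[1]+b,.044]).round(1) for a,b in((.03,.03),(.03,-.03),(-.03,.03),(-.03,-.03))])
g=im[:,:,0]
for r in range(140,236,8): print(r,g[r,200:366:3])
```

```text
shift cm [-0.13  0.04  5.38] roll -0.003 q6 1.71 tcp [0.6295 0.0955 0.1003] yaw 0.007 t 32.0 w 0.0289
vtop corners pred [array([245. , 187.6]), array([321.8, 188.1]), array([247.1, 257.4]), array([318.6, 257.8])]
140 [229 229 229 230 228 230 227 231 230 223  82  80  87  82  79  80  77  74
  77  72  70  77  67  69  72  67  68  67  70  64  63  65  64  66  64  61
  64  61  62  62  63  63  61  63  62  64  59  55  67  61  54  60  64  57
  64  56]
148 [227 228 222 222 221 222 220 221 222 184  84  78  76  77  77  76  73  73
  72  74  67  73  78  74  68  75  67  67  59  65  62  64  60  60  62  66
  67  65  64  63  65  59  63  62  67  60  63  63  63  62  60  59  58  61
  59  60]
156 [222 222 223 221 221 221 222 224 222 139  78  82  79  77  72  80  71  75
  73  67  67  71  79  80  96  96 103 101  98 102  96  86  86  78  63  63
  66  60  60  63  65  69  64  66  65  62  66  63  59  66  61  55  59  58
  61  59]
164 [220 221 221 219 219 220 220 220 221 122  80  82  75  77  82  79  77  70
  69 114 136 131 138 160 167 172 181 192 187 182 175 161 149 129 124 131
 132  65  66  64  65  62  55  59  63  
[... 1208 characters left out ...]
]
212 [223 224 221 223 222 223 223 225 107  77  70  71  75  70  68 188 220 224
 224 186 141 163 172 186 195 197 199 201 207 202 193 189 189 174 166 155
 147 207 197 202 132  61  60  64  61  61  55  62  57  58  58  58  53  55
  48  44]
220 [160 158 162 161 156 160 160 160  71  74  67  68  73  68  66 116 134 136
 203 188 139 162 171 187 194 193 202 201 210 204 196 192 190 180 167 154
 124 133 131 133  81  51  49  42  54  53  44  56  50  41  44  51  37  42
  51  49]
228 [162 159 160 166 158 162 155 152  67  72  72  64  70  69  69 102 137 136
 139 132 139 167 168 181 196 195 201 206 207 203 194 195 187 176 164 148
 126 138 135 133  67  53  55  49  47  35  43  48  53  47  37  46  38  45
  45  50]
```

Call:
play_rows(
  targets=[
    {"x":-0.1,"y":0,"z":0.5,"roll":0,"claw":-1},
    {"x":0,"y":0,"z":1.5,"roll":0,"claw":-1},
    {"x":0,"y":0,"z":1.5,"roll":0,"claw":-1},
    {"x":0,"y":0,"z":1,"roll":0,"claw":-1},
    {"x":0,"y":0,"z":0.5,"roll":0,"claw":-1},
    {"x":0,"y":0,"z":0.3,"roll":0,"claw":-1},
    {"x":0,"y":0,"z":0.1,"roll":0,"claw":-1},
    {"x":0,"y":0,"z":0,"roll":0,"claw":-1},
    {"x":0,"y":0,"z":0,"roll":0,"claw":-1},
    {"x":0,"y":0,"z":0,"roll":0,"claw":-1},
  ],
)

```text
time: 33.25
ee_pos: [0.6282, 0.0957, 0.046]
eef_rot: [-0.0, 1.0, 0.003, 0.0]
contact_force: [-1.3, 3.3, 2.5]
gripper_width: 0.0293
finger_force: 30.0
```

Call:
play_rows(
  targets=[
    {"x":0,"y":0,"z":0,"roll":0,"claw":-0.2},
    {"x":0,"y":0,"z":0,"roll":0,"claw":0},
    {"x":0,"y":0,"z":0,"roll":0,"claw":0.5},
    {"x":0,"y":0,"z":0,"roll":0,"claw":0.5},
    {"x":0,"y":0,"z":0,"roll":0,"claw":0.5},
    {"x":0,"y":0,"z":0,"roll":0,"claw":0.5},
    {"x":0,"y":0,"z":-1,"roll":0,"claw":0.5},
    {"x":0,"y":0,"z":-2,"roll":0,"claw":1},
    {"x":0,"y":0,"z":-5,"roll":0,"claw":1},
    {"x":0,"y":0,"z":-5,"roll":0,"claw":1},
  ],
)

```text
time: 34.5
ee_pos: [0.628, 0.0954, 0.1784]
eef_rot: [-0.0, 1.0, 0.003, 0.0]
contact_force: [0.2, -0.3, 0.1]
gripper_width: 0.0916
finger_force: 0.0
```

Call:
play_rows(
  targets=[
    {"x":-1,"y":1,"z":-2,"roll":0,"claw":1},
    {"x":-1,"y":2,"z":-1,"roll":0,"claw":1},
    {"x":-1,"y":2,"z":0,"roll":0,"claw":1},
    {"x":0,"y":2,"z":0,"roll":0,"claw":1},
    {"x":0,"y":0,"z":0,"roll":0,"claw":1},
    {"x":0,"y":0,"z":0,"roll":0,"claw":1},
    {"x":0,"y":0,"z":0,"roll":0,"claw":1},
    {"x":0,"y":0,"z":0,"roll":0,"claw":1},
    {"x":0,"y":0,"z":0,"roll":0,"claw":1},
    {"x":0,"y":0,"z":0,"roll":0,"claw":1},
  ],
)

```text
time: 35.75
ee_pos: [0.5985, 0.0254, 0.2056]
eef_rot: [-0.0, 1.0, 0.004, 0.0]
contact_force: [-0.4, -0.5, 0.1]
gripper_width: 0.092
finger_force: 0.0
```

Run:
```python
from h import *
s,im=wsnap('w13');C=wcam('w13');go([.6136,-.019,.2])
V=np.array([.6266,.0957])
for z in(.0512,.0662): print('shaft ends pred',z,[w2px(C,[V[0]+a,V[1],z]).round(1) for a in(.06,.03,-.03,-.06)])
print('block',[w2px(C,[V[0]+a,V[1]+b,.044]).round(1) for a in(.03,-.03) for b in(.03,-.03)])
g=im[:,:,0];u=int(round(w2px(C,[*V,.0662])[0]))
for du in(-8,-4,0,4,8):
  print(du,list(g[60:240,u+du]))
for r in(110,140,170,200,): print(r,list(g[r,u-35:u+35]))
```

```text
shift cm [1.48 4.45 0.56] roll 0 q6 1.6 tcp [0.5985 0.0254 0.2056] yaw 0.007 t 35.8 w 0.0917
shaft ends pred 0.0512 [array([215.4, 108.4]), array([217.1, 137.9]), array([220. , 192.5]), array([221.4, 217.7])]
shaft ends pred 0.0662 [array([212.2, 108. ]), array([214. , 138.9]), array([217.2, 195.9]), array([218.8, 222.2])]
block [array([190.9, 137.3]), array([246. , 137.6]), array([195.1, 190.8]), array([247.5, 191.1])]
-8 [np.uint8(206), np.uint8(150), np.uint8(102), np.uint8(84), np.uint8(86), np.uint8(87), np.uint8(88), np.uint8(89), np.uint8(85), np.uint8(88), np.uint8(86), np.uint8(86), np.uint8(85), np.uint8(80), np.uint8(81), np.uint8(87), np.uint8(82), np.uint8(84), np.uint8(83), np.uint8(82), np.uint8(85), np.uint8(86), np.uint8(83), np.uint8(84), np.uint8(83), np.uint8(84), np.uint8(84), np.uint8(82), np.uint8(85), np.uint8(81), np.uint8(80), np.uint8(78), np.uint8(83), np.uint8(83), np.uint8(81), np.uint8(83), np.uint8(82), np.uint8(82), np.uint8(79), np.uint8(83), np.uint8(84), np.uint8(86), np.uint8(80), np.uint8(81), np.uint8(81), np.uint8(80), np.uint8(88), np.uint8(13
[... 15947 characters left out ...]
, np.uint8(81), np.uint8(75), np.uint8(80), np.uint8(97), np.uint8(143), np.uint8(178), np.uint8(191), np.uint8(198), np.uint8(205), np.uint8(215), np.uint8(218), np.uint8(218), np.uint8(217), np.uint8(218), np.uint8(223), np.uint8(220), np.uint8(221), np.uint8(215), np.uint8(214), np.uint8(206), np.uint8(201), np.uint8(202), np.uint8(198), np.uint8(190), np.uint8(180), np.uint8(173), np.uint8(160), np.uint8(152), np.uint8(143), np.uint8(122), np.uint8(109), np.uint8(77), np.uint8(64), np.uint8(60), np.uint8(58), np.uint8(58), np.uint8(65), np.uint8(66), np.uint8(64), np.uint8(62), np.uint8(64), np.uint8(63), np.uint8(65), np.uint8(62), np.uint8(69), np.uint8(69), np.uint8(66), np.uint8(65)]
```

Call:
play_rows(
  targets=[
    {"x":-1,"y":2.5,"z":0,"roll":0,"claw":1},
    {"x":-1.6,"y":3.6,"z":0,"roll":0,"claw":1},
    {"x":-1.6,"y":3.6,"z":0,"roll":0,"claw":1},
    {"x":-1.6,"y":3.6,"z":0,"roll":0,"claw":1},
    {"x":-1.6,"y":3.6,"z":0,"roll":0,"claw":1},
    {"x":-1.6,"y":3.6,"z":0,"roll":0,"claw":1},
    {"x":-1.6,"y":3.6,"z":0,"roll":0,"claw":1},
    {"x":-1.6,"y":3.6,"z":0,"roll":0,"claw":1},
    {"x":-1.6,"y":3.6,"z":0,"roll":0,"claw":1},
    {"x":-1.4,"y":2.2,"z":0,"roll":0,"claw":1},
  ],
)

```text
time: 37.05
ee_pos: [0.4481, -0.3124, 0.2057]
eef_rot: [0.0, 1.0, 0.003, 0.0]
contact_force: [0.2, 0.8, -0.2]
gripper_width: 0.092
finger_force: 0.0
```

Call:
play_rows(
  targets=[
    {"x":0,"y":0,"z":0,"roll":0,"claw":1},
    {"x":0,"y":0,"z":0,"roll":0,"claw":1},
    {"x":0,"y":0,"z":0,"roll":0,"claw":1},
    {"x":0,"y":0,"z":0,"roll":0,"claw":1},
    {"x":0,"y":0,"z":0,"roll":0,"claw":1},
    {"x":0,"y":0,"z":0,"roll":0,"claw":1},
    {"x":0,"y":0,"z":0,"roll":0,"claw":1},
    {"x":0,"y":0,"z":0,"roll":0,"claw":1},
    {"x":0,"y":0,"z":0,"roll":0,"claw":1},
    {"x":0,"y":0,"z":0,"roll":0,"claw":1},
  ],
)

```text
time: 38.3
ee_pos: [0.4487, -0.3108, 0.2056]
eef_rot: [-0.0, 1.0, 0.003, -0.0]
contact_force: [0.0, -0.2, 0.6]
gripper_width: 0.0919
finger_force: 0.0
```

Run:
```python
from h import *
s,im=wsnap('w14');C=wcam('w14');go([.584,-.35,.15],0)
n=w2px(C,[.584,-.35,.018]);b=w2px(C,[.445,-.28,.032]);print(n,b)
# compose both crops, 8x and 8x
out=[]
for c in(n,b):
  x,y=int(c[0])-24,int(c[1])-34;x=max(x,0);y=max(y,0);print('off',x,y)
  out.append(cv2.resize(im[y:y+70,x:x+48],None,fx=8,fy=8,interpolation=2))
cv2.imwrite('pics/c14.png',np.hstack(out)[:600])
```

```text
shift cm [13.5   4.    5.56] roll 0.007 q6 0.96 tcp [ 0.4487 -0.3109  0.2056] yaw 0.007 t 38.35 w 0.0917
[318.88841093  64.75133576] [256.56822386 190.18817136]
off 294 30
off 232 156
```

View pics/c14.png

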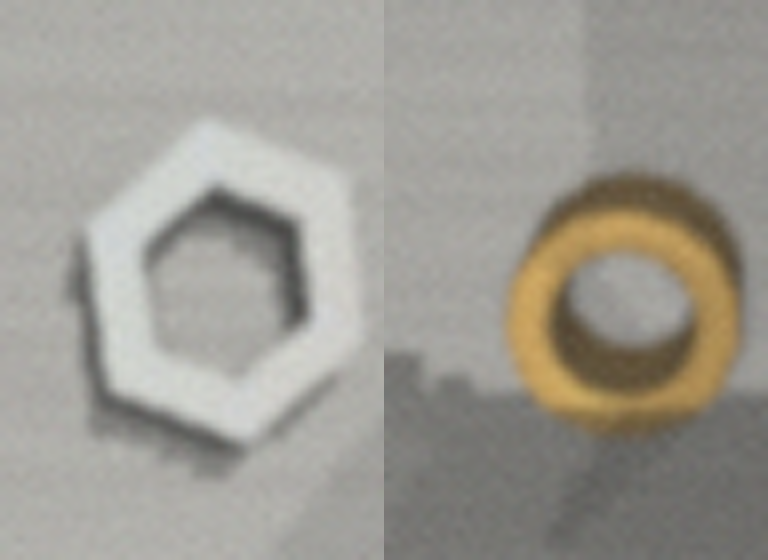

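Run:
```python
from fit import *
C=wcam('w14')
P=unc([(208,118),(345,178),(362,333),(245,443),(105,388),(86,230)],294,30,8)
r=.018/np.cos(np.pi/6)
W=np.array([px2w(C,u,v,.018)[:2] for u,v in P]);a0=np.arctan2(*(W[0]-W.mean(0))[::-1])
M=[(r*np.cos(a0-k*np.pi/3),r*np.sin(a0-k*np.pi/3)) for k in range(6)]
x,d,res=fit(C,P,M,.018);ca=np.degrees(a0)+d
print('nut',x[:2],res,'corner az',ca,'flat normals',[(ca+30+60*k+90)%180-90 for k in range(3)])
for p,z in(((241,321),.032),((240,315),.032)): print('bush',px2w(C,*unc([p],232,156,8)[0],z).round(4))
p=[px2w(C,*unc([q],232,156,8)[0],.032)[:2] for q in((124,316),(358,316),(169,321),(313,321))];print(np.round(p,4))
n=x[:2]
for fn in [(ca+30+60*k+90)%180-90 for k in range(3)]: go([*n,.1],np.radians(fn+90))
```

```text
nut [ 0.5838 -0.3531] [-0.  -0.5 -0.3  0.1  0.8  0.4 -0.   0.1 -0.   0.3 -0.4 -0.3] corner az 10.381850878312573 flat normals [np.float64(40.38185087831258), np.float64(-79.61814912168742), np.float64(-19.618149121687424)]
bush [ 0.4383 -0.286   0.032 ]
bush [ 0.4392 -0.2859  0.032 ]
[[ 0.4389 -0.2685]
 [ 0.4392 -0.3035]
 [ 0.4382 -0.2752]
 [ 0.4383 -0.2967]]
shift cm [13.48  4.31 10.56] roll 0.873 q6 0.96 tcp [ 0.4487 -0.3109  0.2056] yaw 0.007 t 38.35 w 0.0917
shift cm [13.48  4.31 10.56] roll -0.175 q6 0.96 tcp [ 0.4487 -0.3109  0.2056] yaw 0.007 t 38.35 w 0.0917
shift cm [13.48  4.31 10.56] roll -1.222 q6 0.96 tcp [ 0.4487 -0.3109  0.2056] yaw 0.007 t 38.35 w 0.0917
```

Call:
play_rows(
  targets=[
    {"x":1.5,"y":0.5,"z":0,"roll":0,"claw":1},
    {"x":4,"y":1.3,"z":1,"roll":0,"claw":1},
    {"x":4,"y":1.3,"z":2,"roll":0,"claw":1},
    {"x":3,"y":0.9,"z":3,"roll":0,"claw":1},
    {"x":1,"y":0.3,"z":3,"roll":0,"claw":1},
    {"x":0,"y":0,"z":3,"roll":-0.1,"claw":1},
    {"x":0,"y":0,"z":2,"roll":-0.075,"claw":1},
    {"x":0,"y":0,"z":1,"roll":0,"claw":1},
    {"x":0,"y":0,"z":0,"roll":0,"claw":1},
    {"x":0,"y":0,"z":0,"roll":0,"claw":1},
  ],
)

```text
time: 39.6
ee_pos: [0.5848, -0.3533, 0.0565]
eef_rot: [0.0, 0.996, 0.09, 0.001]
contact_force: [0.2, 0.3, -0.2]
gripper_width: 0.0917
finger_force: 0.0
```

Run:
```python
from h import *
go([.5838,-.3531,.0040],np.radians(10.38))
```

```text
shift cm [-0.1  -0.05  5.25] roll -0.0 q6 0.84 tcp [ 0.5848 -0.3533  0.0565] yaw 0.181 t 39.6 w 0.0917
```

Call:
play_rows(
  targets=[
    {"x":-0.1,"y":0,"z":1.5,"roll":0,"claw":1},
    {"x":0,"y":0,"z":1.8,"roll":0,"claw":1},
    {"x":0,"y":0,"z":1.2,"roll":0,"claw":1},
    {"x":0,"y":0,"z":0.6,"roll":0,"claw":1},
    {"x":0,"y":0,"z":0.1,"roll":0,"claw":0},
    {"x":0,"y":0,"z":0,"roll":0,"claw":-1},
    {"x":0,"y":0,"z":0,"roll":0,"claw":-1},
    {"x":0,"y":0,"z":0,"roll":0,"claw":-1},
    {"x":0,"y":0,"z":0,"roll":0,"claw":-1},
    {"x":0,"y":0,"z":0,"roll":0,"claw":-1},
  ],
)

```text
time: 40.85
ee_pos: [0.5831, -0.3531, 0.0037]
eef_rot: [0.0, 0.996, 0.091, 0.0]
contact_force: [0.3, 0.8, 1.6]
gripper_width: 0.0361
finger_force: 30.0
```

Call:
play_rows(
  targets=[
    {"x":0,"y":0,"z":0,"roll":0,"claw":-1},
    {"x":0,"y":0,"z":0,"roll":0,"claw":-1},
    {"x":0,"y":0,"z":0,"roll":0,"claw":-1},
    {"x":0,"y":0,"z":-0.5,"roll":0,"claw":-1},
    {"x":0,"y":0,"z":-1.5,"roll":0,"claw":-1},
    {"x":0,"y":0,"z":-4,"roll":0,"claw":-1},
    {"x":0,"y":0,"z":-5,"roll":0,"claw":-1},
    {"x":0,"y":0,"z":-3,"roll":0,"claw":-1},
    {"x":0,"y":0,"z":-1,"roll":0,"claw":-1},
    {"x":0,"y":0,"z":0,"roll":0,"claw":-1},
  ],
)

```text
time: 42.1
ee_pos: [0.5831, -0.3531, 0.154]
eef_rot: [0.0, 0.996, 0.091, 0.0]
contact_force: [-0.0, -0.4, -0.6]
gripper_width: 0.0355
finger_force: 30.0
```

Run:
```python
from h import *
go([.6136,-.019,.15])
```

```text
shift cm [  9.04 -32.31   0.39] roll 0 q6 0.84 tcp [ 0.5831 -0.3531  0.154 ] yaw 0.182 t 42.1 w 0.0355
```

Call:
play_rows(
  targets=[
    {"x":0.5,"y":-1.6,"z":0,"roll":0,"claw":-1},
    {"x":1,"y":-3.7,"z":0,"roll":0,"claw":-1},
    {"x":1.1,"y":-4,"z":0,"roll":0,"claw":-1},
    {"x":1.1,"y":-4,"z":0,"roll":0,"claw":-1},
    {"x":1.1,"y":-4,"z":0,"roll":0,"claw":-1},
    {"x":1.1,"y":-4,"z":0,"roll":0,"claw":-1},
    {"x":1.1,"y":-4,"z":0,"roll":0,"claw":-1},
    {"x":1,"y":-3.6,"z":0,"roll":0,"claw":-1},
    {"x":0.7,"y":-2.4,"z":0,"roll":0,"claw":-1},
    {"x":0.3,"y":-1,"z":0,"roll":0,"claw":-1},
  ],
)

```text
time: 43.35
ee_pos: [0.612, -0.017, 0.1522]
eef_rot: [-0.0, 0.996, 0.092, -0.001]
contact_force: [0.7, -0.6, -0.4]
gripper_width: 0.0352
finger_force: 30.0
```

Call:
play_rows(
  targets=[
    {"x":0,"y":0,"z":1,"roll":0,"claw":-1},
    {"x":0,"y":0,"z":3,"roll":0,"claw":-1},
    {"x":0,"y":0,"z":4,"roll":0,"claw":-1},
    {"x":0,"y":0,"z":3,"roll":0,"claw":-1},
    {"x":0,"y":0,"z":1.5,"roll":0,"claw":-1},
    {"x":0,"y":0,"z":0.5,"roll":0,"claw":-1},
    {"x":0,"y":0,"z":0,"roll":0,"claw":-1},
    {"x":0,"y":0,"z":0,"roll":0,"claw":-1},
    {"x":0,"y":0,"z":0,"roll":0,"claw":-1},
    {"x":0,"y":0,"z":0,"roll":0,"claw":-1},
  ],
)

```text
time: 44.6
ee_pos: [0.6135, -0.0191, 0.0241]
eef_rot: [0.0, 0.996, 0.091, 0.0]
contact_force: [-0.1, 0.7, -0.5]
gripper_width: 0.0355
finger_force: 30.0
```

Run:
```python
from h import *
go([.6130,-.019,.0079])
```

```text
shift cm [-0.05 -0.01  1.62] roll 0 q6 1.36 tcp [ 0.6135 -0.0191  0.0241] yaw 0.182 t 44.6 w 0.0355
```

Call:
play_rows(
  targets=[
    {"x":-0.05,"y":0,"z":0.6,"roll":0,"claw":-1},
    {"x":0,"y":0,"z":0.6,"roll":0,"claw":-1},
    {"x":0,"y":0,"z":0.3,"roll":0,"claw":-1},
    {"x":0,"y":0,"z":0.1,"roll":0,"claw":-1},
    {"x":0,"y":0,"z":0,"roll":0,"claw":-1},
    {"x":0,"y":0,"z":0,"roll":0,"claw":-1},
    {"x":0,"y":0,"z":0,"roll":0,"claw":0.2},
    {"x":0,"y":0,"z":0,"roll":0,"claw":0.2},
    {"x":0,"y":0,"z":0,"roll":0,"claw":0.2},
    {"x":0,"y":0,"z":0,"roll":0,"claw":0.2},
  ],
)

```text
time: 45.85
ee_pos: [0.6127, -0.0192, 0.0075]
eef_rot: [-0.0, 0.996, 0.091, 0.0]
contact_force: [0.4, -0.2, -0.1]
gripper_width: 0.0553
finger_force: 0.0
```

Call:
play_rows(
  targets=[
    {"x":0,"y":0,"z":0,"roll":0,"claw":0.2},
    {"x":0,"y":0,"z":-1,"roll":0,"claw":0.2},
    {"x":0,"y":0,"z":-3,"roll":0,"claw":0.2},
    {"x":0,"y":0,"z":-5,"roll":0,"claw":1},
    {"x":0,"y":0,"z":-6,"roll":0,"claw":1},
    {"x":-2,"y":2,"z":-2,"roll":0,"claw":1},
    {"x":-4,"y":4,"z":0,"roll":0,"claw":1},
    {"x":-4,"y":4,"z":0,"roll":0,"claw":1},
    {"x":-4,"y":4,"z":0,"roll":0,"claw":1},
    {"x":-4,"y":4,"z":0,"roll":0,"claw":1},
  ],
)

```text
time: 47.1
ee_pos: [0.4672, -0.2301, 0.1785]
eef_rot: [0.0, 0.996, 0.091, 0.001]
contact_force: [1.3, -1.3, -0.6]
gripper_width: 0.0919
finger_force: 0.0
```

Run:
```python
from h import *
go([.4387,-.2860,.08])
```

```text
shift cm [-3.82  4.98  9.85] roll 0 q6 0.93 tcp [ 0.4672 -0.2301  0.1785] yaw 0.182 t 47.1 w 0.0919
```

Call:
play_rows(
  targets=[
    {"x":-1.8,"y":2.4,"z":1,"roll":0,"claw":0.4},
    {"x":-1.6,"y":2,"z":2,"roll":0,"claw":0.4},
    {"x":-0.2,"y":0.3,"z":3,"roll":0,"claw":0.4},
    {"x":0,"y":0,"z":3,"roll":0,"claw":0.4},
    {"x":0,"y":0,"z":1.5,"roll":0,"claw":0.4},
    {"x":0,"y":0,"z":0.5,"roll":0,"claw":0.4},
    {"x":0,"y":0,"z":0,"roll":0,"claw":0.4},
    {"x":0,"y":0,"z":0,"roll":0,"claw":0.4},
    {"x":0,"y":0,"z":0,"roll":0,"claw":0.4},
    {"x":0,"y":0,"z":0,"roll":0,"claw":0.4},
  ],
)

```text
time: 48.35
ee_pos: [0.4415, -0.2817, 0.068]
eef_rot: [0.0, 0.996, 0.091, 0.0]
contact_force: [0.2, -0.2, -0.2]
gripper_width: 0.0643
finger_force: 0.0
```

Run:
```python
from h import *
go([.4387,-.2860,.006])
s,im=wsnap('w15');C=wcam('w15')
hsv=cv2.cvtColor(im,cv2.COLOR_BGR2HSV);m=((hsv[...,1]>110)&(hsv[...,2]>140)&(hsv[...,0]<35)).astype('uint8');m[300:]=0
n,l,st,ce=cv2.connectedComponentsWithStats(m)
for k in range(1,n):
  if st[k,4]>150: 
    x,y,w,h,a=st[k];print(st[k],[px2w(C,u,v,.032).round(4)[:2] for u,v in((x+w/2-.5,y+h/2-.5),(x+w/2,y-.5),(x-.5,y+h/2),(x+w-.5,y+h/2))])
```

```text
shift cm [-0.35  0.37  6.2 ] roll 0 q6 0.82 tcp [ 0.4415 -0.2817  0.068 ] yaw 0.182 t 48.35 w 0.0643
[327 130  33  33 484] [array([ 0.5093, -0.3113]), array([ 0.52 , -0.309]), array([ 0.5069, -0.3003]), array([ 0.511 , -0.3225])]
[ 387  208  119   82 4497] [array([ 0.4489, -0.4061]), array([ 0.48  , -0.3956]), array([ 0.4404, -0.3619]), array([ 0.4567, -0.4506])]
[266 214  43  15 346] [array([ 0.449 , -0.2836]), array([ 0.4547, -0.2829]), array([ 0.4457, -0.2682]), array([ 0.4514, -0.2993])]
```

Call:
play_rows(
  targets=[
    {"x":-0.35,"y":0.35,"z":0.5,"roll":0,"claw":0.4},
    {"x":0,"y":0,"z":1.5,"roll":0,"claw":0.4},
    {"x":0,"y":0,"z":2,"roll":0,"claw":0.4},
    {"x":0,"y":0,"z":1.5,"roll":0,"claw":0.4},
    {"x":0,"y":0,"z":0.7,"roll":0,"claw":0.4},
    {"x":0,"y":0,"z":0,"roll":0,"claw":0.4},
    {"x":0,"y":0,"z":0,"roll":0,"claw":-1},
    {"x":0,"y":0,"z":0,"roll":0,"claw":-1},
    {"x":0,"y":0,"z":0,"roll":0,"claw":-1},
    {"x":0,"y":0,"z":0,"roll":0,"claw":-1},
  ],
)

```text
time: 49.65
ee_pos: [0.4387, -0.2857, 0.006]
eef_rot: [0.0, 0.996, 0.091, 0.0]
contact_force: [0.2, 0.2, 4.9]
gripper_width: 0.0349
finger_force: 30.0
```

Call:
play_rows(
  targets=[
    {"x":0,"y":0,"z":0,"roll":0,"claw":-1},
    {"x":0,"y":0,"z":0,"roll":0,"claw":-1},
    {"x":0,"y":0,"z":0,"roll":0,"claw":-1},
    {"x":0,"y":0,"z":-0.5,"roll":0,"claw":-1},
    {"x":0,"y":0,"z":-1.5,"roll":0,"claw":-1},
    {"x":0,"y":0,"z":-4,"roll":0,"claw":-1},
    {"x":0,"y":0,"z":-5,"roll":0,"claw":-1},
    {"x":0,"y":0,"z":-3,"roll":0,"claw":-1},
    {"x":0,"y":0,"z":-1,"roll":0,"claw":-1},
    {"x":0,"y":0,"z":0,"roll":0,"claw":-1},
  ],
)

```text
time: 50.9
ee_pos: [0.4385, -0.2856, 0.1558]
eef_rot: [0.0, 0.996, 0.091, 0.0]
contact_force: [0.0, 0.5, -1.6]
gripper_width: 0.0359
finger_force: 30.0
```

Run:
```python
from h import *
go([.6682,-.0252,.15])
s,im=wsnap('w16');C=wcam('w16')
hsv=cv2.cvtColor(im,cv2.COLOR_BGR2HSV);m=((hsv[...,1]>90)&(hsv[...,2]>60)&(hsv[...,0]<35)).astype('uint8');m[290:]=0
n,l,st,ce=cv2.connectedComponentsWithStats(m)
for k in range(1,n):
  if st[k,4]>150 and 180<st[k,0]<340: 
    x,y,w,h,a=st[k];p=s['ee_pos'];print(st[k],(px2w(C,x+w/2,y-.5,p[2]+.026)-p).round(4),'pred far px',w2px(C,p+np.array([.018,-.003,.026])))
```

```text
shift cm [ 27.3  -21.46   0.59] roll 0 q6 0.81 tcp [ 0.4385 -0.2856  0.1558] yaw 0.182 t 50.9 w 0.0359
[310 122  25  25 301] [ 0.0806 -0.0042  0.026 ] pred far px [294.38394082 242.55396194]
[ 250  226   66   64 3219] [0.0263 0.0046 0.026 ] pred far px [294.38394082 242.55396194]
```

Call:
play_rows(
  targets=[
    {"x":1.3,"y":-1,"z":0,"roll":0,"claw":-1},
    {"x":3,"y":-2.4,"z":0,"roll":0,"claw":-1},
    {"x":3.5,"y":-2.7,"z":0,"roll":0,"claw":-1},
    {"x":3.5,"y":-2.8,"z":0,"roll":0,"claw":-1},
    {"x":3.5,"y":-2.8,"z":0,"roll":0,"claw":-1},
    {"x":3.5,"y":-2.7,"z":0,"roll":0,"claw":-1},
    {"x":3.3,"y":-2.6,"z":0,"roll":0,"claw":-1},
    {"x":3,"y":-2.4,"z":0,"roll":0,"claw":-1},
    {"x":2,"y":-1.5,"z":0,"roll":0,"claw":-1},
    {"x":0.7,"y":-0.6,"z":0,"roll":0,"claw":-1},
  ],
)

```text
time: 52.2
ee_pos: [0.6684, -0.0234, 0.1545]
eef_rot: [-0.0, 0.996, 0.091, -0.001]
contact_force: [0.1, -0.6, -0.2]
gripper_width: 0.0354
finger_force: 30.0
```

Call:
play_rows(
  targets=[
    {"x":0,"y":0,"z":1,"roll":0,"claw":-1},
    {"x":0,"y":0,"z":3,"roll":0,"claw":-1},
    {"x":0,"y":0,"z":3.5,"roll":0,"claw":-1},
    {"x":0,"y":0,"z":3,"roll":0,"claw":-1},
    {"x":0,"y":0,"z":1.5,"roll":0,"claw":-1},
    {"x":0,"y":0,"z":0.5,"roll":0,"claw":-1},
    {"x":0,"y":0,"z":0,"roll":0,"claw":-1},
    {"x":0,"y":0,"z":0,"roll":0,"claw":-1},
    {"x":0,"y":0,"z":0,"roll":0,"claw":-1},
    {"x":0,"y":0,"z":0,"roll":0,"claw":-1},
  ],
)

```text
time: 53.45
ee_pos: [0.6683, -0.0247, 0.0311]
eef_rot: [0.0, 0.996, 0.091, 0.0]
contact_force: [0.4, -0.0, -1.4]
gripper_width: 0.0355
finger_force: 30.0
```

Run:
```python
from h import *
go([.6682,-.0252,.0102])
```

```text
shift cm [-0.02  0.04  2.09] roll 0 q6 1.35 tcp [ 0.6683 -0.0247  0.0311] yaw 0.182 t 53.45 w 0.0355
```

Call:
play_rows(
  targets=[
    {"x":0,"y":0.05,"z":0.7,"roll":0,"claw":-1},
    {"x":0,"y":0,"z":0.7,"roll":0,"claw":-1},
    {"x":0,"y":0,"z":0.45,"roll":0,"claw":-1},
    {"x":0,"y":0,"z":0.25,"roll":0,"claw":-1},
    {"x":0,"y":0,"z":0,"roll":0,"claw":-1},
    {"x":0,"y":0,"z":0,"roll":0,"claw":-1},
    {"x":0,"y":0,"z":0,"roll":0,"claw":0.2},
    {"x":0,"y":0,"z":0,"roll":0,"claw":0.2},
    {"x":0,"y":0,"z":0,"roll":0,"claw":0.2},
    {"x":0,"y":0,"z":0,"roll":0,"claw":0.2},
  ],
)

```text
time: 54.7
ee_pos: [0.6682, -0.0253, 0.0095]
eef_rot: [-0.0, 0.996, 0.091, -0.0]
contact_force: [0.8, 0.3, -0.1]
gripper_width: 0.0558
finger_force: 0.0
```

Call:
play_rows(
  targets=[
    {"x":0,"y":0,"z":0,"roll":0,"claw":0.2},
    {"x":0,"y":0,"z":-1,"roll":0,"claw":0.2},
    {"x":0,"y":0,"z":-3,"roll":0,"claw":0.2},
    {"x":0,"y":0,"z":-5,"roll":0,"claw":1},
    {"x":0,"y":0,"z":-6,"roll":0.1,"claw":1},
    {"x":-3,"y":0,"z":-4,"roll":0.08,"claw":1},
    {"x":-3,"y":0,"z":-2,"roll":0,"claw":1},
    {"x":0,"y":0,"z":0,"roll":0,"claw":1},
    {"x":0,"y":0,"z":0,"roll":0,"claw":1},
    {"x":0,"y":0,"z":0,"roll":0,"claw":1},
  ],
)

```text
time: 55.95
ee_pos: [0.6085, -0.0277, 0.2186]
eef_rot: [-0.0, 1.0, 0.001, -0.001]
contact_force: [-0.1, 0.7, 0.5]
gripper_width: 0.0918
finger_force: 0.0
```

Run:
```python
from h import *
s,im=wsnap('w17');C=wcam('w17');print(s['ee_pos'].round(3),s['time'])
g=cv2.cvtColor(im,6)
def blob(m,n,z,lo,hi):
  m=m.astype('uint8');k,l,st,ce=cv2.connectedComponentsWithStats(m)
  for i in range(1,k):
    if lo<st[i,4]<hi and 60<st[i,1]<230 and 150<st[i,0]<420:
      x,y,w,h,a=st[i];cs=cv2.findContours((l==i).astype('uint8'),0,2)[0][0]
      r=cv2.minAreaRect(cs);print(n,st[i],px2w(C,*r[0],z).round(4)[:2])
blob(g>135,'bright',.022,150,9000)
hsv=cv2.cvtColor(im,cv2.COLOR_BGR2HSV)
blob((hsv[...,1]>110)&(hsv[...,2]>140)&(hsv[...,0]<35),'brass',.036,80,5000)
for p in([.6136,-.019,.022],[.6682,-.0252,.036],[.601,-.133,.057],[.6266,.0957,.066]): print(w2px(C,p).round(1))
```

```text
[ 0.609 -0.028  0.219] 55.95
bright [266 121  31  31 484] [ 0.6662 -0.0258]
bright [187 145  18  52 739] [0.6242 0.08  ]
bright [260 164  32  32 520] [ 0.613  -0.0192]
brass [266 121  31  31 489] [ 0.6671 -0.0258]
[275.6 179. ]
[280.5 135. ]
[373.9 196. ]
[170.3 175.4]
```

Run:
```python
from h import *
im=cv2.imread('pics/w17.png',0);C=wcam('w17')
for z,rs in((.057,(31,19)),(.063,(15,)),(.039,(36,))):
  gx,gy=np.meshgrid(np.arange(-120,120)*.0005,np.arange(-120,120)*.0005)
  uv=np.array([w2px(C,[.601+a,-.133+b,z]) for a,b in zip(gx.ravel(),gy.ravel())],'float32').reshape(240,240,2)
  w=cv2.GaussianBlur(cv2.remap(im,uv,None,1),(0,0),2)
  for r in rs:
    c=cv2.HoughCircles(w,cv2.HOUGH_GRADIENT,1,10,param1=40,param2=8,minRadius=2*r-4,maxRadius=2*r+4)
    if c is not None: print(z,r,[(.601+(q[0]-120)*.0005,-.133+(q[1]-120)*.0005,q[2]/2) for q in c[0][:2]])
```

```text
0.057 31 [(np.float32(0.60675), np.float32(-0.12575), np.float32(31.6)), (np.float32(0.60125), np.float32(-0.13175), np.float32(29.3))]
0.057 19 [(np.float32(0.60075), np.float32(-0.13275), np.float32(19.05)), (np.float32(0.61475), np.float32(-0.113749996), np.float32(20.7))]
0.063 15 [(np.float32(0.60325), np.float32(-0.12925), np.float32(16.7)), (np.float32(0.60075), np.float32(-0.13375), np.float32(16.7))]
0.039 36 [(np.float32(0.60025), np.float32(-0.13525), np.float32(37.7)), (np.float32(0.60325), np.float32(-0.13025), np.float32(35.35))]
```

```bash
python3 -c "
from station import bot
print(bot.hand_in())"
```

```text
the job is handed in; nothing more can be done
None
```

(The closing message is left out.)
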